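# Counterweight check of door-handle units and tally

### The job

Some of the door-handle units on the plywood board have left the line without the steel counterweight that is hidden inside; they look the same but are clearly lighter, so heft every one. Stand the complete (heavy) units flat on their bases in the blue tray and the light ones likewise in the red tray, and roll the tally counter so that its blue-plate wheel shows how many units are in the blue tray and its red-plate wheel how many are in the red tray. Leave the yellow-plate wheel as it stands and do not disturb the other things on the table.

Things in the scene. Friction and masses are not known exactly. Their poses are not given: they have to be found in the camera images.
- unit_a: black door-handle unit (4 to 6 of them are there; None at the start means it is absent). Outwardly all alike: oval base 96 x 46 mm, 16 mm thick, bright metal tab at each end (117 mm over the tabs, tabs 5 mm thick), on top a grip bar 72 mm long, 16 mm wide, 24 mm high (top of the bar 40 mm above the underside). Origin: centre of the underside; x along the bar, z up. With its hidden steel counterweight it weighs about 0.36 kg, without it about 0.20 kg (each within 5 %)
- unit_b: black door-handle unit (4 to 6 of them are there; None at the start means it is absent). Outwardly all alike: oval base 96 x 46 mm, 16 mm thick, bright metal tab at each end (117 mm over the tabs, tabs 5 mm thick), on top a grip bar 72 mm long, 16 mm wide, 24 mm high (top of the bar 40 mm above the underside). Origin: centre of the underside; x along the bar, z up. With its hidden steel counterweight it weighs about 0.36 kg, without it about 0.20 kg (each within 5 %)
- unit_c: black door-handle unit (4 to 6 of them are there; None at the start means it is absent). Outwardly all alike: oval base 96 x 46 mm, 16 mm thick, bright metal tab at each end (117 mm over the tabs, tabs 5 mm thick), on top a grip bar 72 mm long, 16 mm wide, 24 mm high (top of the bar 40 mm above the underside). Origin: centre of the underside; x along the bar, z up. With its hidden steel counterweight it weighs about 0.36 kg, without it about 0.20 kg (each within 5 %)
- unit_d: black door-handle unit (4 to 6 of them are there; None at the start means it is absent). Outwardly all alike: oval base 96 x 46 mm, 16 mm thick, bright metal tab at each end (117 mm over the tabs, tabs 5 mm thick), on top a grip bar 72 mm long, 16 mm wide, 24 mm high (top of the bar 40 mm above the underside). Origin: centre of the underside; x along the bar, z up. With its hidden steel counterweight it weighs about 0.36 kg, without it about 0.20 kg (each within 5 %)
- unit_e: black door-handle unit (4 to 6 of them are there; None at the start means it is absent). Outwardly all alike: oval base 96 x 46 mm, 16 mm thick, bright metal tab at each end (117 mm over the tabs, tabs 5 mm thick), on top a grip bar 72 mm long, 16 mm wide, 24 mm high (top of the bar 40 mm above the underside). Origin: centre of the underside; x along the bar, z up. With its hidden steel counterweight it weighs about 0.36 kg, without it about 0.20 kg (each within 5 %)
- unit_f: black door-handle unit (4 to 6 of them are there; None at the start means it is absent). Outwardly all alike: oval base 96 x 46 mm, 16 mm thick, bright metal tab at each end (117 mm over the tabs, tabs 5 mm thick), on top a grip bar 72 mm long, 16 mm wide, 24 mm high (top of the bar 40 mm above the underside). Origin: centre of the underside; x along the bar, z up. With its hidden steel counterweight it weighs about 0.36 kg, without it about 0.20 kg (each within 5 %)
- board: plywood work board, fixed, 135 mm (its x) by 430 mm (its y), 6 mm thick, with a 12 mm high wooden batten beyond each y end, on which the units stand in a row at the start. Origin: centre of the underside. Beside it, on the side away from the tally counter, a fixed grey parts box 55 mm high; along the back of the table a conveyor 66 mm high
- blue_tray: shallow blue plastic tray, fixed, 136 x 260 mm outside (long side along its y), walls 4 mm thick and 20 mm high, floor 4 mm thick in all with its liner, one small lip on each end; for complete units. Origin: centre of the underside, z up. The blue and the red tray may change places
- red_tray: shallow red plastic tray, fixed, 136 x 260 mm outside (long side along its y), walls 4 mm thick and 20 mm high, floor 4 mm thick in all with its liner, one small lip on each end; for units without counterweight. Origin: centre of the underside, z up. The blue and the red tray may change places
- blue_liner: ribbed rubber liner (tray-coloured, dark ribs), fixed, covering the floor of the blue tray; its upper face is the tray's inner floor, 4 mm above the table. Origin: centre of its underside
- red_liner: ribbed rubber liner (tray-coloured, dark ribs), fixed, covering the floor of the red tray; its upper face is the tray's inner floor, 4 mm above the table. Origin: centre of its underside
- tally: grey tally counter, fixed, left or right of the board, 100 mm (x) by 184 mm (y), housing 63 mm high. Three white thumbwheels, 80 mm in diameter, 20 mm wide, stand 22 mm proud of its flat top; axles along its y, wheels 61 mm apart, axle 45 mm above the table; from +y: blue, yellow, red plate. Black digits 0 to 9 on the rims, upright for a reader on the robot's side. Origin: centre of the underside
- blue_wheel (a joint): thumbwheel of the tally counter with a blue name plate: number of complete units. Joint value (rad) = number shown x 0.628; 0 to 5.655, solid stops at 0 and at 9. It grows as the top of the wheel is rolled towards the counter's -x side (the robot's side). Turns with light friction (0.03 N m), no clicks, stays where it is left, and may start between two numbers
- red_wheel (a joint): thumbwheel of the tally counter with a red name plate: number of units without counterweight. Joint value (rad) = number shown x 0.628; 0 to 5.655, solid stops at 0 and at 9. It grows as the top of the wheel is rolled towards the counter's -x side (the robot's side). Turns with light friction (0.03 N m), no clicks, stays where it is left, and may start between two numbers
- line_wheel (a joint): thumbwheel of the tally counter with a yellow name plate: the line number, between the other two, to be left alone. Joint value (rad) = number shown x 0.628; 0 to 5.655, solid stops at 0 and at 9. It grows as the top of the wheel is rolled towards the counter's -x side (the robot's side). Turns with light friction (0.03 N m), no clicks, stays where it is left, and may start between two numbers
- blue_wheel_top (a point): highest point of the blue-plate wheel's rim, at mid width: the number there, in line with the white index line on the housing, is the number shown
- red_wheel_top (a point): highest point of the red-plate wheel's rim, at mid width: the number there, in line with the white index line on the housing, is the number shown
- line_wheel_zero (a point): point on the rim of the yellow-plate wheel at its digit 0; it turns with that wheel (40 mm from the axle)
- collar_1: black rubber collar, 42 mm across, 30 mm high, between the trays; bystander
- collar_2: black rubber collar, 56 mm across, 45 mm high; bystander
- oil_bottle: clear oil bottle, 44 mm across, 110 mm high; bystander
- screwdriver: screwdriver, 180 mm long; bystander
- tape_roll: yellow tape roll, 66 mm across, 24 mm high; bystander
- carton: small cardboard carton 70 x 100 x 60 mm; bystander
Things that resemble listed ones, but are neither listed nor needed, are in the scene too. Leave any purple look-alike of the tally alone.

How it is judged:
By the outcome, as a careful person would: the job done as asked, in the order asked, and still so for the second after the job is handed in, with the robot touching nothing.
Of unit_a, unit_b, unit_c, unit_d, unit_e, unit_f only 4 to 6 are there at a start; the rules pass over those that are not, and their reading is None.
At some moment in a run one of unit_a, unit_b, unit_c, unit_d, unit_e, unit_f may be knocked a few centimetres aside while the robot is not near it.
Once in a run the grip may slacken for a moment while it holds something.
It also fails if it takes over 208 s, if anything falls off the work surface, if the arm or the gripper's body presses on something with over 40 N, if the wrist force passes 120 N, or if a joint passes its speed limit or range.

### The arm

A 6-joint arm with a two-finger parallel gripper is mounted at the origin on the work surface. World frame = base frame: x ahead of the robot, y to its left, z up, the work surface at z = 0. Lengths are in m, angles in degrees, forces in N, time in s.
With the tool pointing down it reaches from about 0.375 to 0.9 m from the base axis. Payload 3.1 kg.
Tool frame: the origin (TCP) lies between the finger pads; the fingertips stand bot.tip_extent ahead of it and the grasp point (between the pads) lies 2 mm behind it (bot.tip_extent is the distance from the TCP to the fingertips, in m); z points along the fingers, y is the direction in which the jaws open and shut (so a half turn about z gives the same grasp; the last joint's range is limited). The gripper opens to 87 mm and grips with 3 to 60 N. Pads are 19 mm wide; open, the fingers measure 117 mm over their backs; the gripper's body (75 mm by 190 mm) begins 51 mm behind the grasp point.
Start: joints at [62.481, 30.224, 82.088, -0, 67.689, -10.227], TCP at [0.186, 0.597, 0.24] pointing down, gripper open.
Joint ranges: [-176.69, 176.69], [-43.24, 126.21], [12.49, 139.97], [-82, 262], [0, 151.66], [-163.58, 163.58]. Speed limits (degrees/s): [159.86, 159.86, 180, 180, 180, 180].

### API

Orientations are given as a 3x3 rotation matrix whose columns are the frame's x, y, z axes.
In Python, from rig import bot, imaging, recognise, masks_of, mark_of gives the robot as it stands.
- The arm moves only by the tool send_rows, never from a script. Its argument "plan" is a list that holds one entry, the list of rows, each a list of 5 numbers: the shift along the world's x, y, z normalised to -1 to 1, where 1 is 0.03 m, then the turn about the world's z normalised to -1 to 1, where 1 is 0.1 rad, then the closure, from -1 (fully open) to 1 (shut). A call has 1 to 20 rows; each row shifts and turns the commanded pose from where the row before left it; what a row does not reach is not made up. A row lasts 1/10 s, in which the tool goes at most 50 mm and 8.59 degrees, less where a joint would pass 70% of its speed; a pose out of reach is approached as far as the arm can. A call with a number of a shift or a turn outside -1 to 1 is refused whole. A call with a gripper value outside its range is refused whole. The fingers move at their own pace and stop on an object; the grip force is fixed at half the most. Time passes only in rows, so rows that do not move let the fingers close. It gives the time, the measured TCP pose, the force and the opening at its end, in the units of the state.
- bot.read_state(): the state, without advancing time (a new reading comes with each control period).
- imaging.capture(name): name is "side" or "top" or "wrist"; returns a dict with "img" (384x512x3 uint8, blue, green, red), "mtx" (3x3 intrinsics, pixels), "pose" (4x4, takes a point from camera to world coordinates); the wrist camera has in their place "T_tool_cam" (4x4, takes a point from camera to tool coordinates, whose origin is the TCP and whose axes are the flange's). Camera axes: x right, y down, z forward; pixel columns grow to the right and rows downward; lengths in m; the calibration is good to about 2 mm. The wrist camera is an equidistant fisheye: a pixel r from the principal point sees the ray r / f radians off the axis. A picture is of the moment at which its call begins: read the wrist's pose just before it. There is no depth.
- bot.hand_in(): hands the job in, once; it reports no verdict.
Trained networks look in the newest picture that a camera, given by its name, has taken for a name from the list of things; names that differ only in an ending like _2 or _b are one class to them, and where a whole thing is asked for, a point or a joint stands for the part that bears it (a point fixed in the world has none). Each returns a list of dicts, best first, with "conf" (0 to 1); they miss things now and then, are a little off and sometimes report something else, mostly with a low value. They report only what shows in the picture. A call takes as long as a camera call. They do not tell look-alikes from the thing itself.
- recognise(camera, target): "at" ([x, y, z] in m, in world coordinates, good to about 4 mm: the middle of the surface that is visible of it).
- masks_of(camera, target): "region" (384x512 bool, what is visible of it).
- mark_of(camera, target): "at" ([x, y, z] in m, in world coordinates, good to about 4 mm: a listed point, or the origin of a listed thing).
The state is a dict: "time_s": time; "joint_positions": joint angles; "qvel": joint speeds; "tau": joint torques, N m; "position": TCP position; "tcp_rot": TCP orientation; "force": force on the tool from outside, world axes, zero at the start; "moment": the same for the moment, N m; "opening": opening from 0.0 (shut) to 1.0 (fully open).
Only numpy, scipy, OpenCV 4.12 (cv2) and the standard library are available. Lean on these libraries where they do the work, as an engineer would, in place of code of your own. Each camera call takes 0.05 s, during which the arm holds its last target.

## Working session

There is one attempt and no reset: what is moved stays moved. The work goes in short steps, Python scripts to look and compute and a tool call to move; the robot and the scene stay as the last step left them, time stands still between calls to the robot, and variables do not carry over. Pictures are saved under pics/ and viewed, and the job is handed in when it is done.

Besides the shell and the picture viewer there is one more tool, called after ">>>" as a command line: name --argument value ..., lists and objects as JSON in quotes. send_rows: Moves the arm, as the interface text tells. Its arguments: {"type":"object","properties":{"plan":{"type":"array"}},"required":["plan"]}

```bash
ls; mkdir -p pics; python3 - <<'E'
from rig import bot, imaging, recognise, masks_of, mark_of
import cv2
s=bot.read_state()
print(s['time_s'],s['position'],s['tcp_rot'],s['force'],s['opening'],bot.tip_extent)
for c in ['side','top','wrist']:
    d=imaging.capture(c); cv2.imwrite(f'pics/{c}0.png',cv2.resize(d['img'],None,fx=1.5,fy=1.5,interpolation=cv2.INTER_CUBIC))
    print(c,d['mtx'],d.get('pose',d.get('T_tool_cam')))
for n in ['unit_a','board','blue_tray','red_tray','tally','collar_1','oil_bottle','screwdriver','tape_roll','carton']:
    print(n,[(x['conf'],[round(float(v),3) for v in x['at']]) for x in mark_of('top',n)])
for n in ['blue_wheel_top','red_wheel_top','line_wheel_zero']:
    for c in ['top','side']:
        print(n,c,[(x['conf'],[round(float(v),3) for v in x['at']]) for x in mark_of(c,n)])
E
```

```text
pics
0.0 [0.18542798 0.5961232  0.23856138] [[-9.54789342e-01  2.97281466e-01 -1.02069099e-03]
 [ 2.97282950e-01  9.54787466e-01 -1.93440456e-03]
 [ 3.99480343e-04 -2.15038289e-03 -9.99997608e-01]] [-0.0318243   0.45794756  0.02597295] 1.0033751956206862 0.017
side [[485.61446418   0.         252.90359465]
 [  0.         485.61446418 190.44726611]
 [  0.           0.           1.        ]] [[ 0.9907195  -0.10498759  0.08632777  0.34954293]
 [-0.13587052 -0.74741432  0.65031611 -1.00117208]
 [-0.00375251 -0.65601025 -0.75474265  1.20173555]
 [ 0.          0.          0.          1.        ]]
top [[485.39033999   0.         264.06501853]
 [  0.         485.39033999 177.88576558]
 [  0.           0.           1.        ]] [[ 0.02437121 -0.99772914  0.06279021  0.35982651]
 [-0.99967489 -0.02479319 -0.00595003 -0.00556523]
 [ 0.00749329 -0.06262478 -0.99800901  1.69297105]
 [ 0.          0.          0.          1.        ]]
wrist [[297.31863964   0.         256.5387594 ]
 [  0.         297.31863964 190.00133404]
 [  0.           0.           1.        ]] [[-7.20574362e-05 -9.55363132e-01
[... 834 characters left out ...]
575, -0.56, 0.001])]
screwdriver [(0.47, [0.662, 0.45, 0.004])]
tape_roll [(0.66, [0.773, 0.085, 0.002])]
carton [(0.98, [0.638, -0.453, 0.001])]
blue_wheel_top top [(0.78, [0.441, 0.43, 0.088]), (0.78, [0.146, 0.371, 0.081]), (0.27, [0.441, -0.106, 0.009])]
blue_wheel_top side [(0.73, [0.148, 0.374, 0.09]), (0.67, [0.447, 0.43, 0.086])]
red_wheel_top top [(0.94, [0.183, 0.258, 0.085]), (0.8, [0.451, 0.313, 0.085])]
red_wheel_top side [(0.88, [0.184, 0.253, 0.082]), (0.86, [0.449, 0.315, 0.087])]
line_wheel_zero top [(0.75, [0.777, 0.085, 0.004]), (0.45, [0.167, 0.317, 0.082]), (0.16, [0.628, -0.17, 0.003])]
line_wheel_zero side [(0.64, [0.167, 0.315, 0.083]), (0.59, [0.632, -0.168, 0.003])]
```

View pics/top0.png

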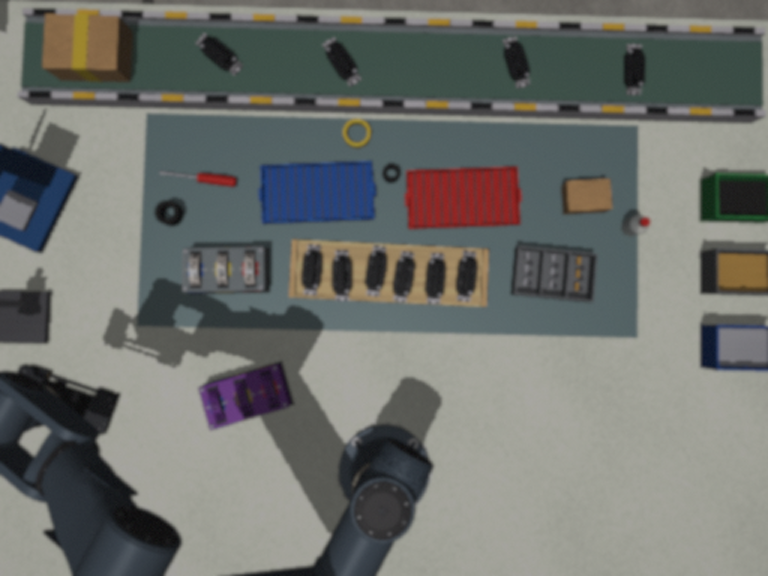

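View pics/side0.png

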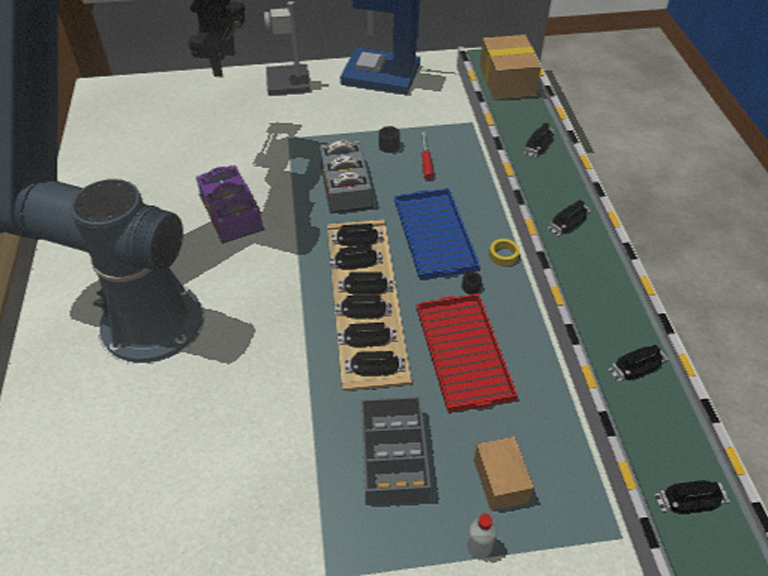

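View pics/wrist0.png

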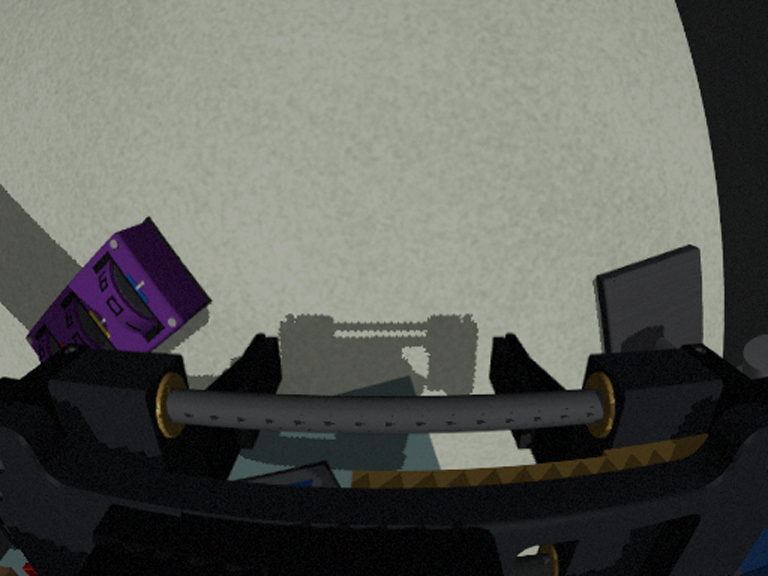

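Things that could be mistaken, in top0 pixels:
- **Tally:** the grey one at (225,268) is the target. The purple look-alike at (245,395) and the grey parts box at (553,272) are not.
- **Units:** the six on the board at (312..466, 272) are the targets. The four on the conveyor are not.

I'll take a close look at the tally first.

>>> send_rows --plan '[[[0.95,-0.9,0,1,-1],[0.95,-0.9,0,1,-1],[0.95,-0.9,0,1,-1],[0.95,-0.9,0,0,-1],[0.95,-0.9,0,0,-1],[0.95,-0.9,0,0,-1],[0.95,-0.9,0,0,-1],[0.95,-0.9,0,0,-1],[0,0,0,0,-1],[0,0,0,0,-1]]]'

```text
time_s: 1.95
position: [0.4142, 0.3802, 0.2396]
tcp_rot: [[-1.0, 0.004, -0.0], [0.004, 1.0, 0.0], [0.0, 0.0, -1.0]]
force: [-0.1, 0.1, 0.9]
opening: 1.002
```

```bash
cat > h.py <<'E'
from rig import bot, imaging, recognise, masks_of, mark_of
import cv2, numpy as np
def undist(img,K,pt=None,tilt=0):
    pass
def snap(c,name,crop=None,scale=1.5):
    d=imaging.capture(c); im=d['img']
    if crop: im=im[crop[1]:crop[3],crop[0]:crop[2]]
    cv2.imwrite('pics/'+name+'.png',cv2.resize(im,None,fx=scale,fy=scale,interpolation=cv2.INTER_CUBIC)); return d
def ray(d,px,s=None):
    u,v=px;K=d['mtx']
    a=np.array([(u-K[0,2])/K[0,0],(v-K[1,2])/K[1,1]])
    if 'pose' in d:
        r=np.array([a[0],a[1],1.]);T=d['pose']
    else:
        t=np.linalg.norm(a); r=np.array([*(np.sin(t)*a/t),np.cos(t)])
        W=np.eye(4);W[:3,:3]=s['tcp_rot'];W[:3,3]=s['position'];T=W@d['T_tool_cam']
    return T[:3,3],T[:3,:3]@r
def at_z(d,px,z,s=None):
    o,r=ray(d,px,s); return o+r*(z-o[2])/r[2]
def proj(d,P,s):
    W=np.eye(4);W[:3,:3]=s['tcp_rot'];W[:3,3]=s['position']
    T=(W@d['T_tool_cam']) if 'pose' not in d else d['pose']
    p=np.linalg.inv(T)@np.append(P,1);p=p[:3]
    K=d['mtx']
    if 'pose' in d: return K[0,0]*p[0]/p[2]+K[0,2],K[1,1]*p[1]/p[2]+K[1,2]
    r=np.hypot(p[0],p[1]);t=np.arctan2(r,p[2]);return K[0,0]*t*p[0]/r+K[0,2],K[1,1]*t*p[1]/r+K[1,2]
def pr(l,th=0.3): return [(round(x['conf'],2),[round(float(v),3) for v in x['at']]) for x in l if x['conf']>th]
E
python3 - <<'E'
from h import *
s=bot.read_state(); print(s['time_s'],s['position'],s['tcp_rot'].round(3).tolist(),s['force'])
d=snap('wrist','w1')
for n in ['tally','blue_wheel_top','red_wheel_top','line_wheel_zero']: print(n,pr(mark_of('wrist',n),.1))
E
```

```text
1.95 [0.4142318  0.38022938 0.23955907] [[-1.0, 0.004, -0.0], [0.004, 1.0, 0.0], [0.0, 0.0, -1.0]] [-0.12642478  0.06741765  0.87272444]
tally [(0.94, [0.444, 0.374, 0.005])]
blue_wheel_top [(0.73, [0.443, 0.432, 0.086]), (0.4, [0.444, 0.378, 0.002])]
red_wheel_top [(0.95, [0.45, 0.311, 0.087])]
line_wheel_zero [(0.41, [0.664, 0.449, -0.002])]
```

View pics/w1.png

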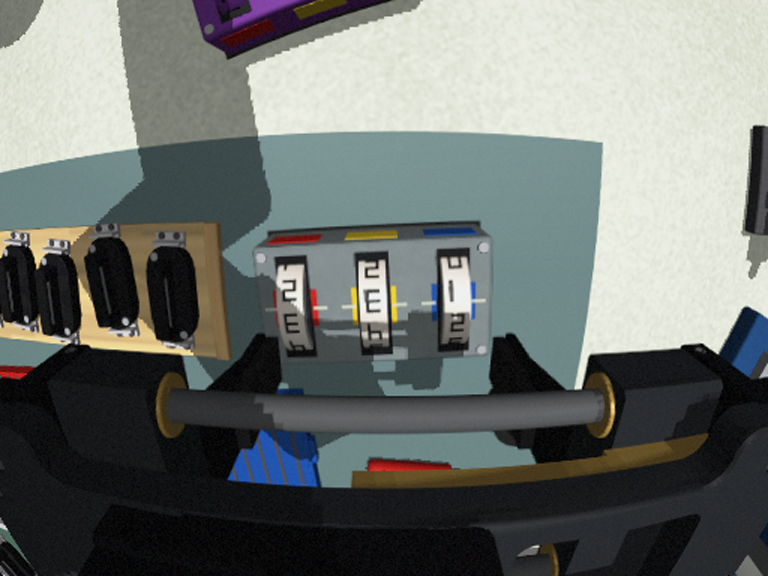

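```bash
cat >> h.py <<'E'
TAL=(0.4455,0.3735,np.radians(3.0))
def unwrap(d,s,name,tal=TAL):
    x0,y0,yaw=tal; ay=np.array([-np.sin(yaw),np.cos(yaw),0]); ax=np.array([np.cos(yaw),np.sin(yaw),0])
    outs=[]
    for off in (0.061,0,-0.061):
        C=np.array([x0,y0,0.045])+off*ay
        phis=np.radians(np.arange(-75,75.1,0.5)); ws=np.arange(-0.016,0.0161,0.00025)
        mx=np.zeros((len(phis),len(ws)),np.float32);my=mx.copy()
        for i,p in enumerate(phis):
            for j,w in enumerate(ws):
                P=C+w*ay+0.04*(np.cos(p)*np.array([0,0,1])+np.sin(p)*ax)
                mx[i,j],my[i,j]=proj(d,P,s)
        # rows: +phi up, columns: +y to left (reader on robot side)
        im=cv2.remap(d['img'],mx,my,cv2.INTER_CUBIC)[::-1,::-1].copy()
        im=cv2.resize(im,None,fx=1.6,fy=1.6)
        h=im.shape[0]//2
        cv2.line(im,(0,h),(20,h),(0,0,255),1);cv2.line(im,(im.shape[1]-20,h),(im.shape[1],h),(0,0,255),1)
        for k in (-36,36):
            y=int(h-k*2*1.6);cv2.line(im,(0,y),(10,y),(0,255,0),1)
        outs.append(im); outs.append(np.full((im.shape[0],12,3),128,np.uint8))
    cv2.imwrite('pics/'+name+'.png',np.hstack(outs))
E
python3 - <<'E'
from h import *
s=bot.read_state(); d=imaging.capture('wrist')
unwrap(d,s,'u1')
cv2.imwrite('pics/w1c.png',cv2.resize(d['img'][130:250,150:340],None,fx=4,fy=4,interpolation=cv2.INTER_CUBIC))
for n in ['unit_a','board']: print(n,pr(mark_of('wrist',n),.1))
E
```

```text
unit_a [(0.98, [0.442, 0.112, 0.006]), (0.94, [0.456, 0.177, 0.004]), (0.85, [0.444, -0.033, 0.004]), (0.6, [0.456, 0.031, 0.008])]
board []
```

View pics/u1.png

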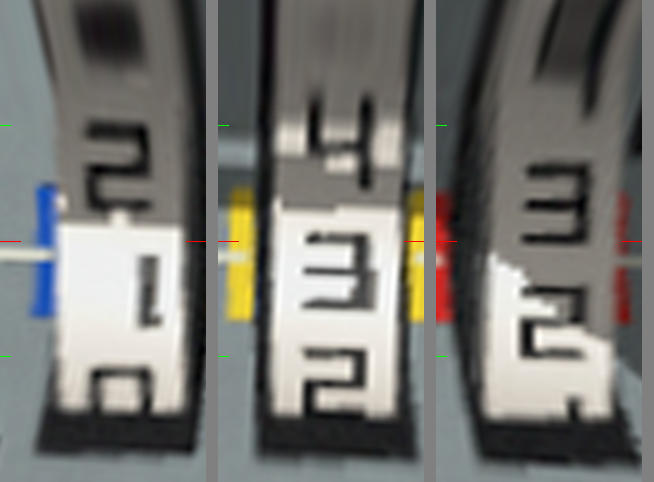

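View pics/w1c.png

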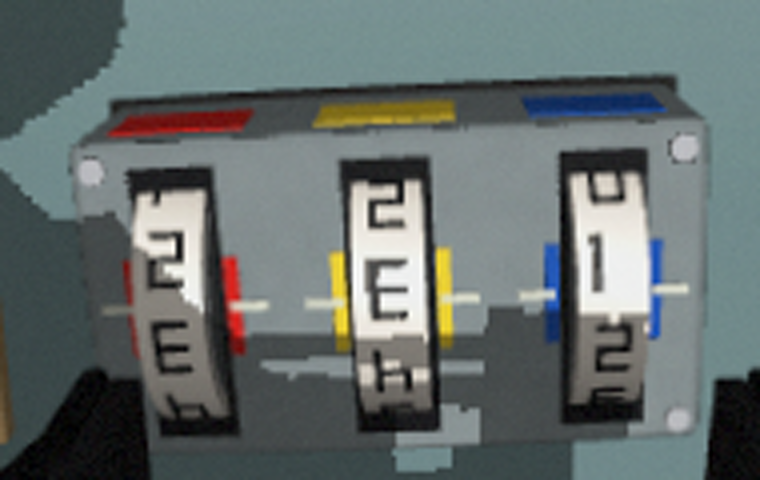

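```bash
python3 - <<'E'
from h import *
s=bot.read_state(); d=imaging.capture('wrist')
for p in [(525,297),(685,289),(310,303),(475,297),(110,311),(262,305)]:
    print(p,at_z(d,(p[0]/4+150-.4,p[1]/4+130-.4),.063,s).round(4))
print('screws')
for p in [(90,172),(684,150),(680,420)]: print(at_z(d,(p[0]/4+150-.4,p[1]/4+130-.4),.063,s).round(4))
d=imaging.capture('top')
for m in masks_of('top','unit_a'):
    if m['conf']<.2: continue
    r=m['region'];
    ys,xs=np.nonzero(r)
    P=np.array([at_z(d,(x,y),.025)[:2] for x,y in zip(xs,ys)])
    c=P.mean(0); w,v=np.linalg.eigh(np.cov(P.T)); a=v[:,1]; a=a*np.sign(a[0])
    print(m['conf'],r.sum(),c.round(3),np.degrees(np.arctan2(a[1],a[0])).round(1))
for n in ['unit_a','board']: print(n,pr(mark_of('top',n),.1),pr(mark_of('side',n),.1) if imaging.capture('side') else 0)
E
```

```text
(525, 297) [0.4492 0.4092 0.063 ]
(685, 289) [0.447  0.4562 0.063 ]
(310, 303) [0.4511 0.3471 0.063 ]
(475, 297) [0.4492 0.3947 0.063 ]
(110, 311) [0.4539 0.287  0.063 ]
(262, 305) [0.4517 0.333  0.063 ]
screws
[0.4116 0.2844 0.063 ]
[0.4055 0.4533 0.063 ]
[0.4894 0.4579 0.063 ]
0.82 390 [0.455 0.178] -3.9
0.73 376 [ 0.445 -0.033] -7.5
0.7 419 [0.448 0.107] 0.2
0.63 329 [ 0.44  -0.105] -3.7
unit_a [(0.85, [0.438, -0.108, 0.007]), (0.81, [0.449, -0.182, 0.004]), (0.8, [0.441, 0.111, 0.007]), (0.74, [0.443, -0.034, 0.005]), (0.71, [0.454, 0.028, 0.007]), (0.59, [0.451, 0.179, 0.008]), (0.51, [0.443, 0.374, 0.002])] [(0.87, [0.459, 0.031, 0.007]), (0.8, [0.449, -0.182, 0.005]), (0.69, [0.446, -0.034, 0.009]), (0.69, [0.44, 0.107, 0.006]), (0.68, [0.443, -0.106, 0.011]), (0.65, [0.451, 0.18, 0.006]), (0.41, [0.57, -0.559, -0.002])]
board [(0.88, [0.45, -0.001, 0.001]), (0.53, [0.439, -0.11, 0.008]), (0.27, [0.456, 0.176, 0.007])] [(0.69, [0.45, -0.001, 0.001])]
```

>>> send_rows --plan '[[[0,-1,0,0,-0.2],[0,-1,0,0,-0.2],[0,-1,0,0,-0.2],[0,-1,0,0,-0.2],[0,-1,0,0,-0.2],[0,-1,0,0,-0.2],[0,-1,0,0,-0.2],[0,-1,0,0,-0.2],[0,-1,0,0,-0.2],[0,-1,0,0,-0.2],[0,0,0,0,-0.2]]]'

```text
time_s: 3.9
position: [0.4142, 0.0782, 0.2397]
tcp_rot: [[-1.0, 0.006, 0.001], [0.006, 1.0, -0.001], [-0.001, -0.001, -1.0]]
force: [-0.2, -0.0, -0.9]
opening: 0.6
```

```bash
python3 - <<'E'
from h import *
s=bot.read_state(); print(s['time_s'],s['position'],s['force'],s['opening'])
d=snap('wrist','w2')
print(pr(mark_of('wrist','unit_a'),.1)); print(pr(mark_of('wrist','blue_tray'),.1),pr(mark_of('wrist','red_tray'),.1))
for m in masks_of('wrist','unit_a'):
    if m['conf']<.2: continue
    r=m['region'];
    ys,xs=np.nonzero(r)
    P=np.array([at_z(d,(x,y),.025,s)[:2] for x,y in zip(xs,ys)])
    c=P.mean(0); w,v=np.linalg.eigh(np.cov(P.T)); a=v[:,1]; a=a*np.sign(a[0])
    print(m['conf'],r.sum(),c.round(3),np.degrees(np.arctan2(a[1],a[0])).round(1))
E
```

```text
3.9 [0.41418792 0.0781807  0.23973875] [-0.19459339 -0.03071769 -0.85016463] 0.6003963811549827
[(0.91, [0.439, 0.112, 0.006]), (0.86, [0.443, -0.105, 0.009]), (0.72, [0.45, -0.179, 0.006]), (0.7, [0.455, 0.032, 0.005]), (0.69, [0.457, 0.176, 0.007]), (0.58, [0.443, -0.035, 0.004])]
[(0.57, [0.633, 0.169, 0.001]), (0.47, [0.455, 0.033, 0.006])] []
0.98 2354 [ 0.438 -0.102] -6.0
0.95 2622 [ 0.439 -0.031] -9.7
0.79 2646 [0.439 0.108] 2.6
0.77 2615 [0.45  0.175] -1.9
0.55 2112 [ 0.445 -0.172] -8.8
```

View pics/w2.png

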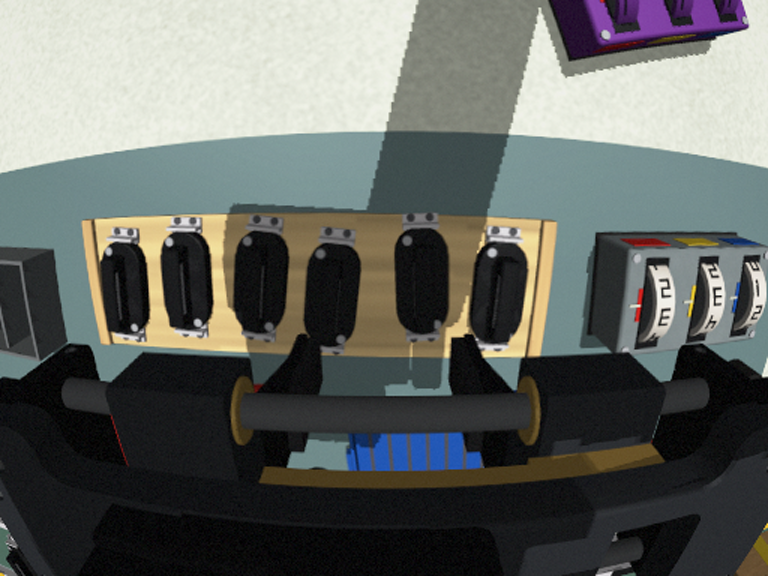

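>>> send_rows --plan '[[[0.34,0.8,0,-0.5,-0.1],[0.34,0.8,0,0,-0.1],[0.34,0.8,0,0,-0.1],[0.34,0.8,-1,0,-0.1],[0,0,-1,0,-0.1],[0,0,-1,0,-0.1],[0,0,-1,0,-0.1],[0,0,-0.5,0,-0.1]]]'

```text
time_s: 4.95
position: [0.4529, 0.1779, 0.1022]
tcp_rot: [[-0.999, 0.049, -0.004], [0.049, 0.999, -0.0], [0.004, -0.001, -1.0]]
force: [0.4, 1.5, 0.8]
opening: 0.553
```

```bash
python3 - <<'E'
from h import *
s=bot.read_state(); print(s['time_s'],s['position'],s['force'],s['opening'])
d=snap('wrist','w3')
d=snap('top','t3',(150,90,370,220),3.5)
E
```

```text
4.95 [0.45291805 0.1779161  0.10223726] [0.36251026 1.45254147 0.78924744] 0.5534295147269227
```

View pics/w3.png

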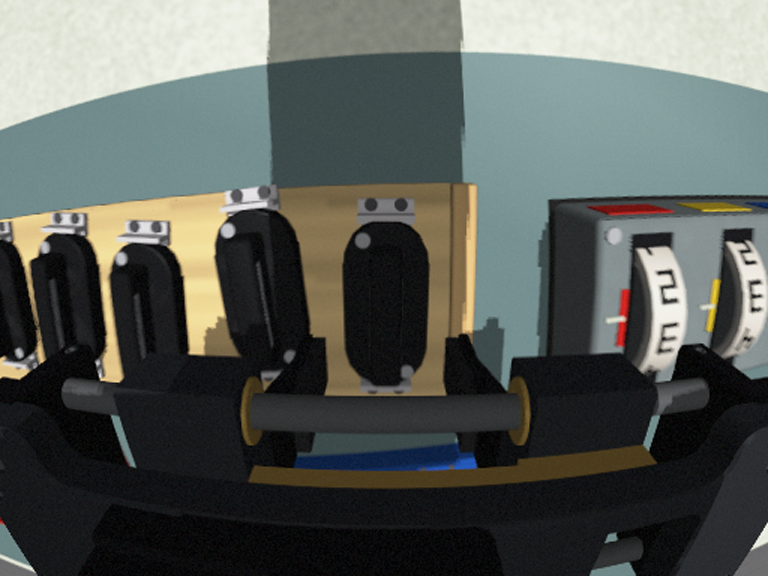

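View pics/t3.png

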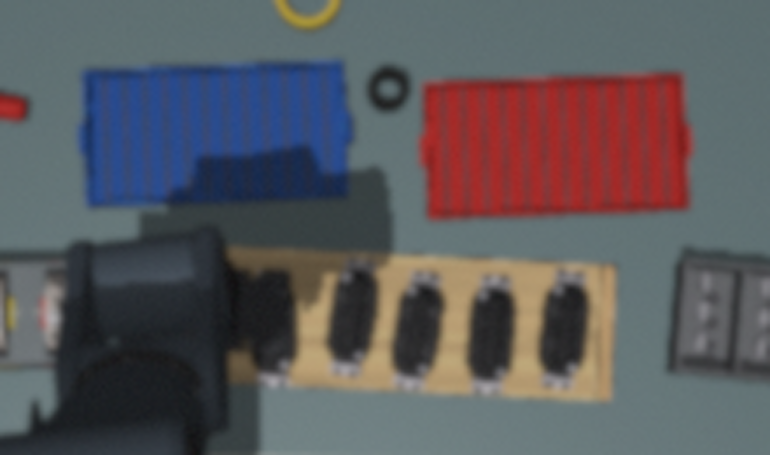

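>>> send_rows --plan '[[[0.05,0,-0.7,0,-0.1],[0,0,-0.7,0,-0.1],[0,0,-0.6,0,-0.1],[0,0,0,0,-0.1],[0,0,0,0,1],[0,0,0,0,1],[0,0,0,0,1],[0,0,0,0,1],[0,0,0,0,1]]]'

```text
time_s: 5.95
position: [0.4563, 0.1769, 0.0451]
tcp_rot: [[-0.999, 0.052, 0.001], [0.052, 0.999, 0.0], [-0.001, 0.0, -1.0]]
force: [0.1, 0.2, 2.5]
opening: 0.183
```

```bash
cat >> h.py <<'E'
def heft(n=20):
    F=[];T=[];
    for i in range(n):
        imaging.capture('side'); s=bot.read_state(); F.append(s['force']); T.append(s['tau'])
    F=np.array(F);T=np.array(T)
    print('heft t',round(s['time_s'],2),'pos',s['position'].round(4),'open',round(s['opening'],3),'F',F.mean(0).round(2),'sd',F.std(0).round(2),'tau2,3',T.mean(0).round(2),'mom',s['moment'].round(2))
E
python3 - <<'E'
from h import *
heft(3)
E
```

```text
heft t 6.1 pos [0.4564 0.1769 0.0451] open 0.18 F [-0.35  0.65  5.32] sd [0.25 0.83 0.55] tau2,3 [-4.400e-01 -3.661e+01 -5.310e+00 -1.500e-01  1.000e-02 -0.000e+00] mom [ 0.15  0.05 -0.01]
```

>>> send_rows --plan '[[[0,0,0.5,0,1],[0,0,0.8,0,1],[0,0,1,0,1],[0,0,1,0,1],[0,0,0.5,0,1],[0,0,0,0,1],[0,0,0,0,1]]]'

```text
time_s: 6.8
position: [0.4554, 0.1766, 0.158]
tcp_rot: [[-0.999, 0.052, -0.001], [0.052, 0.999, -0.0], [0.001, -0.0, -1.0]]
force: [-0.1, -1.1, -2.6]
opening: 0.181
```

```bash
python3 - <<'E'
from h import *
heft(14)
d=imaging.capture('top'); im=d['img']
hsv=cv2.cvtColor(im,cv2.COLOR_BGR2HSV)
for n,m in [('blue',(hsv[...,0]>108)&(hsv[...,0]<122)&(hsv[...,1]>140)),('red',((hsv[...,0]<6)|(hsv[...,0]>174))&(hsv[...,1]>150))]:
    k,l,st,c=cv2.connectedComponentsWithStats(m.astype(np.uint8))
    for i in range(1,k):
        if st[i,4]>800 and st[i,0]>100 :
            pts=np.argwhere(l==i)[:,::-1].astype(np.float32)
            P=np.array([at_z(d,p,.012)[:2] for p in pts],np.float32)
            print(n,st[i],cv2.minAreaRect(P))
d=snap('wrist','w4'); print(pr(mark_of('wrist','blue_tray'),.1),pr(mark_of('wrist','red_tray'),.1))
E
```

```text
heft t 7.5 pos [0.456  0.1767 0.1585] open 0.182 F [ 0.06 -0.2  -1.86] sd [0.37 0.46 0.54] tau2,3 [ 0.000e+00 -3.639e+01 -1.192e+01 -2.000e-02  9.000e-02  0.000e+00] mom [ 0.01  0.01 -0.  ]
blue [ 173  108   77   40 2519] ((0.6358375549316406, 0.17360293865203857), (0.13304881751537323, 0.2659505307674408), 3.8997561931610107)
red [ 271  112   76   40 2666] ((0.6326406002044678, -0.16691531240940094), (0.13049188256263733, 0.2633744478225708), 3.5034165382385254)
[(0.94, [0.63, 0.168, 0.003])] []
```

View pics/w4.png

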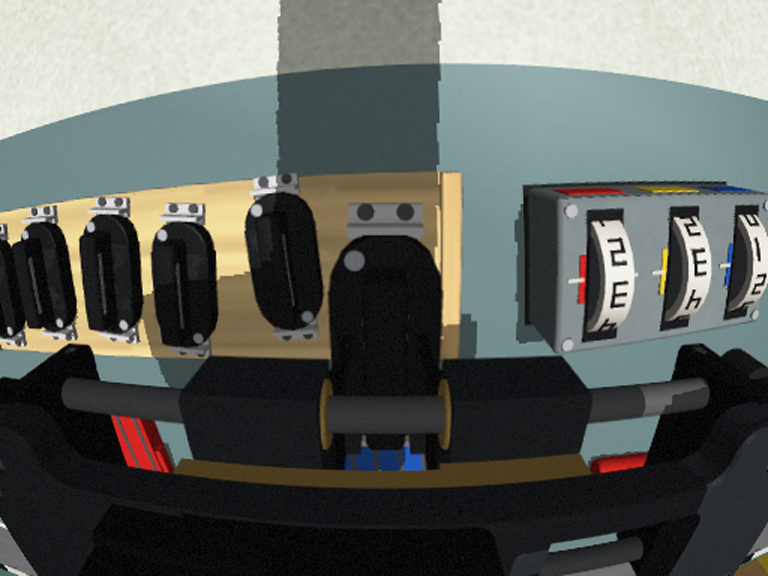

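```bash
python3 - <<'E'
from h import *
s=bot.read_state(); d=imaging.capture('wrist')
for z in (.1194,.1244): print(at_z(d,(384/1.5-.3,204/1.5-.3),z,s).round(4))
print('oval', at_z(d,(384/1.5-.3,236/1.5-.3),.1354,s).round(4),s['position'])
E
```

```text
[0.3977 0.1789 0.1194]
[0.3971 0.1789 0.1244]
oval [0.4082 0.1783 0.1354] [0.45605445 0.17672671 0.1585991 ]
```

>>> send_rows --plan '[[[0.4,-0.9,0,0.4,1],[0.4,-0.98,0,0.4,1],[0.4,-0.98,0,0.35,1],[0.4,-0.98,0,0,1],[0.4,-0.98,0,0,1],[0.4,-0.98,0,0,1],[0.4,-0.98,0,0,1],[0.4,-0.98,0,0,1],[0.4,-0.98,0,0,1],[0.4,-0.98,0,0,1],[0.4,-0.98,0,0,1],[0.4,-0.98,0,0,1],[0.4,-0.98,0,0,1],[0.4,-0.98,0,0,1],[0.45,-0.98,0,0,1],[0,0,-0.6,0,1],[0,0,0,0,1]]]'

```text
time_s: 9.45
position: [0.6357, -0.2619, 0.1377]
tcp_rot: [[-0.998, -0.062, -0.005], [-0.062, 0.998, 0.003], [0.005, 0.004, -1.0]]
force: [-0.4, 2.0, -2.9]
opening: 0.182
```

```bash
python3 - <<'E'
from h import *
s=bot.read_state(); print(s['time_s'],s['position'].round(4),s['tcp_rot'][:2,1],s['opening'])
d=snap('wrist','w5')
print(pr(mark_of('wrist','red_tray'),.1))
E
```

```text
9.45 [ 0.6357 -0.2619  0.1377] [-0.06153985  0.99809806] 0.1822335900832836
[(0.84, [0.629, -0.168, -0.003]), (0.53, [0.633, -0.449, -0.0])]
```

View pics/w5.png

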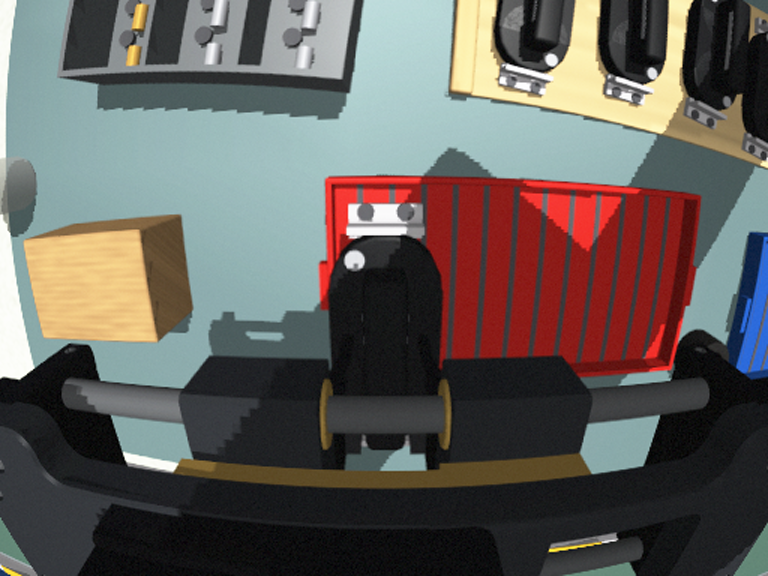

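```bash
python3 - <<'E'
from h import *
s=bot.read_state(); d=imaging.capture('wrist')
C=[at_z(d,(p[0]/1.5-.3,p[1]/1.5-.3),.02,s)[:2] for p in [(327,177),(701,194),(671,374)]]
print(np.round(C,4)); print('centre diag',(C[0]+C[2])/2, 'edge y dir',np.degrees(np.arctan2(-(C[1]-C[0])[0],(C[1]-C[0])[1])),np.linalg.norm(C[1]-C[0]),np.linalg.norm(C[2]-C[1]))
print(s['position'])
cv2.imwrite('pics/w5c.png',cv2.resize(d['img'][100:260,200:480],None,fx=2.8,fy=2.8,interpolation=cv2.INTER_CUBIC))
E
```

```text
[[ 0.573  -0.2997]
 [ 0.5559 -0.0406]
 [ 0.6974 -0.0296]]
centre diag [ 0.63521155 -0.1646554 ] edge y dir 3.77486273136139 0.259675616928313 0.14189413201972842
[ 0.63647143 -0.2609615   0.13956027]
```

View pics/w5c.png

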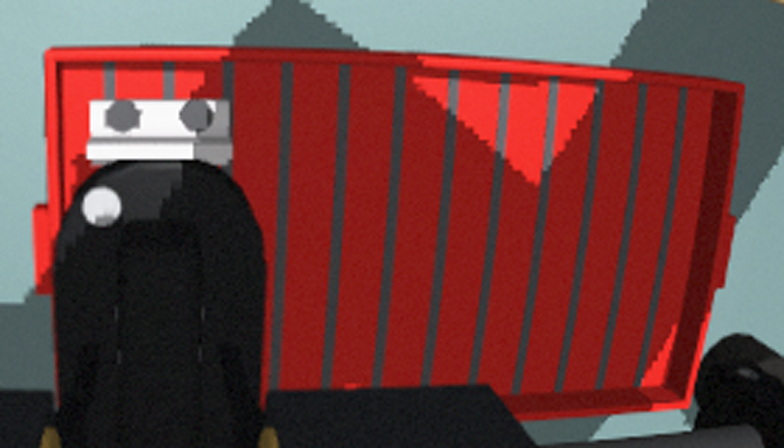

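>>> send_rows --plan '[[[0.07,-0.1,-0.8,0,1],[0,0,-0.8,0,1],[0,0,-0.8,0,1],[0,0,-0.4,0,1],[0,0,-0.2,0,1],[0,0,-0.1,0,1],[0,0,0,0,1],[0,0,0,0,1]]]'

```text
time_s: 10.4
position: [0.6404, -0.2653, 0.0488]
tcp_rot: [[-0.998, -0.063, 0.002], [-0.063, 0.998, -0.001], [-0.002, -0.001, -1.0]]
force: [0.9, 1.1, -1.7]
opening: 0.183
```

```bash
python3 - <<'E'
from h import *
heft(4)
E
```

```text
heft t 10.6 pos [ 0.64   -0.2651  0.0483] open 0.182 F [-0.03 -0.27 -1.89] sd [0.35 0.42 0.41] tau2,3 [ 3.000e-02 -5.386e+01 -1.396e+01 -6.000e-02  4.000e-02 -0.000e+00] mom [ 0.03  0.   -0.03]
```

>>> send_rows --plan '[[[-0.04,0.03,-0.1,0,1],[0,0,-0.06,0,1],[0,0,0,0,1],[0,0,0,0,0.4],[0,0,0,0,0.35],[0,0,0,0,0.35],[0,0,0,0,0.35]]]'

```text
time_s: 11.3
position: [0.6385, -0.264, 0.0427]
tcp_rot: [[-0.998, -0.063, 0.0], [-0.063, 0.998, -0.0], [-0.0, -0.0, -1.0]]
force: [0.5, -1.4, -0.1]
opening: 0.319
```

```bash
python3 - <<'E'
from h import *
heft(3)
E
```

```text
heft t 11.45 pos [ 0.6384 -0.264   0.0427] open 0.326 F [ 0.17  0.04 -0.2 ] sd [0.17 0.36 0.44] tau2,3 [-0.000e+00 -5.261e+01 -1.329e+01 -6.000e-02  4.000e-02  0.000e+00] mom [-0.02  0.02  0.03]
```

>>> send_rows --plan '[[[0,0,0.6,0,0.35],[0,0,1,0,0.35],[0,0,1,0,0.35],[0,0,0.6,0,-0.1],[-0.9,0.4,0,-0.8,-0.1],[-0.9,0.4,0,-0.8,-0.1],[-0.9,0.4,0,0,-0.1],[-0.9,0.4,0,0,-0.1],[-0.9,0.4,0,0,-0.1],[-0.9,0.4,0,0,-0.1],[-0.9,0.4,0,0,-0.1],[0,0,0,0,-0.1],[0,0,0,0,-0.1]]]'

```text
time_s: 12.75
position: [0.45, -0.1804, 0.14]
tcp_rot: [[-0.995, 0.097, 0.002], [0.097, 0.995, -0.002], [-0.002, -0.001, -1.0]]
force: [-0.1, -0.1, -0.1]
opening: 0.549
```

```bash
cat >> h.py <<'E'
def look(name,cls='unit_a',z=.03):
    s=bot.read_state(); print(round(s['time_s'],2),s['position'].round(4),'yaw',np.degrees(np.arctan2(-s['tcp_rot'][0,1],s['tcp_rot'][1,1])).round(1),round(s['opening'],3))
    d=snap('wrist',name)
    print(pr(mark_of('wrist',cls),.25))
    for m in masks_of('wrist',cls):
        if m['conf']<.3: continue
        ys,xs=np.nonzero(m['region'])
        P=np.array([at_z(d,(x,y),z,s)[:2] for x,y in zip(xs,ys)])
        (c,wh,a)=cv2.minAreaRect(P.astype(np.float32))
        if wh[0]<wh[1]: a-=90
        a=(a+90)%180-90
        print('mask',round(m['conf'],2),np.round(c,3),np.round(wh,3),'yaw',round(a,1))
    return d,s
E
python3 - <<'E'
from h import *
look('w6')
E
```

```text
12.75 [ 0.45   -0.1804  0.14  ] yaw -5.6 0.549
[(0.85, [0.441, -0.104, 0.011]), (0.85, [0.445, -0.034, 0.003]), (0.78, [0.442, 0.11, 0.005]), (0.69, [0.451, -0.18, 0.007])]
mask 0.95 [ 0.438 -0.111] [0.047 0.11 ] yaw -0.9
mask 0.94 [ 0.444 -0.179] [0.045 0.11 ] yaw -5.9
mask 0.92 [0.452 0.022] [0.061 0.11 ] yaw -6.6
mask 0.75 [0.439 0.091] [0.112 0.057] yaw 9.2
mask 0.67 [ 0.44  -0.042] [0.052 0.11 ] yaw -7.3
mask 0.51 [ 0.578 -0.251] [0.022 0.016] yaw 87.9
mask 0.32 [ 0.445 -0.045] [0.361 0.126] yaw 89.1
```

View pics/w6.png

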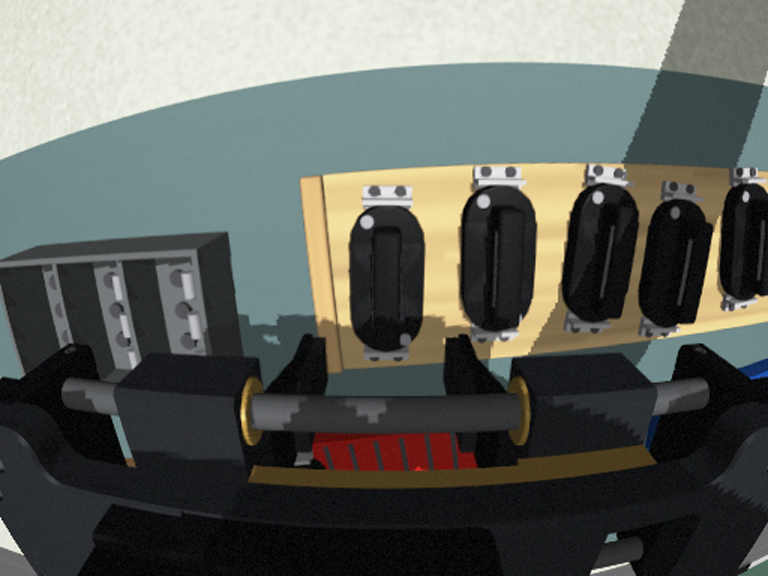

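>>> send_rows --plan '[[[0,0,-1,0,-0.1],[0,0,-1,0,-0.1],[0,0,-0.7,0,-0.1],[0,0,-0.46,0,-0.1],[0,0,0,0,-0.1],[0,0,0,0,1],[0,0,0,0,1],[0,0,0,0,1],[0,0,0,0,1],[0,0,0,0,1],[0,0,0.5,0,1],[0,0,0.8,0,1],[0,0,1,0,1],[0,0,1,0,1],[0,0,0.3,0,1],[0,0,0,0,1],[0,0,0,0,1]]]'

```text
time_s: 14.6
position: [0.4486, -0.1794, 0.151]
tcp_rot: [[-0.995, 0.097, -0.002], [0.097, 0.995, 0.001], [0.002, 0.001, -1.0]]
force: [0.5, 0.0, -4.4]
opening: 0.18
```

```bash
python3 - <<'E'
from h import *
heft(12)
snap('wrist','w7')
E
```

```text
heft t 15.2 pos [ 0.4494 -0.1799  0.1519] open 0.18 F [ 0.16 -0.11 -3.64] sd [0.54 0.48 0.35] tau2,3 [ 1.000e-02 -3.701e+01 -1.177e+01 -5.000e-02  6.000e-02  0.000e+00] mom [-0.03 -0.05  0.01]
```

View pics/w7.png

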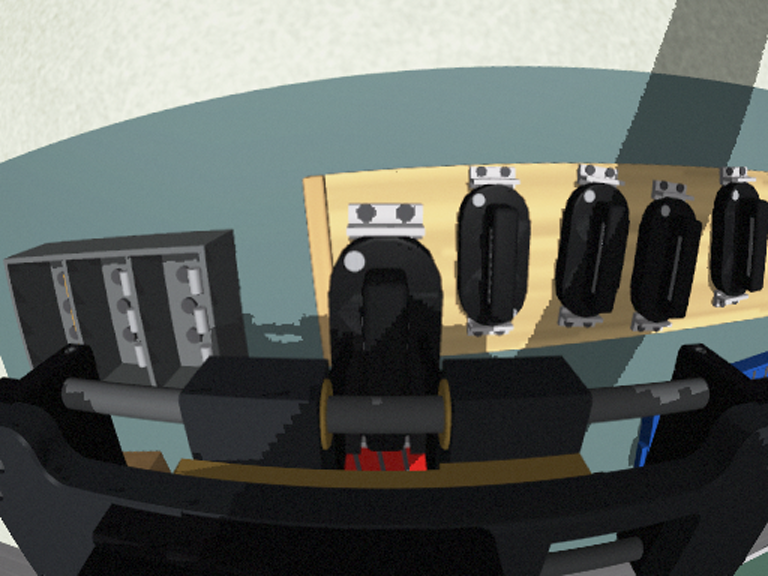

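>>> send_rows --plan '[[[0.7,0.94,0,0.54,1],[0.7,0.94,0,0.54,1],[0.7,0.94,0,0.54,1],[0.7,0.94,0,0,1],[0.7,0.94,0,0,1],[0.7,0.94,0,0,1],[0.7,0.94,0,0,1],[0.7,0.94,0,0,1],[0.7,0.94,0,0,1],[0,0,-0.4,0,1],[0,0,0,0,1],[0,0,0,0,1]]]'

```text
time_s: 16.45
position: [0.6369, 0.0734, 0.139]
tcp_rot: [[-0.998, -0.065, -0.003], [-0.065, 0.998, -0.0], [0.003, 0.0, -1.0]]
force: [0.6, 0.4, -3.8]
opening: 0.18
```

```bash
python3 - <<'E'
from h import *
d,s=look('w8','blue_tray')
E
```

```text
16.45 [0.6369 0.0734 0.139 ] yaw 3.7 0.18
[(0.79, [0.631, 0.168, 0.005])]
mask 0.65 [0.632 0.167] [0.132 0.259] yaw -86.8
```

View pics/w8.png

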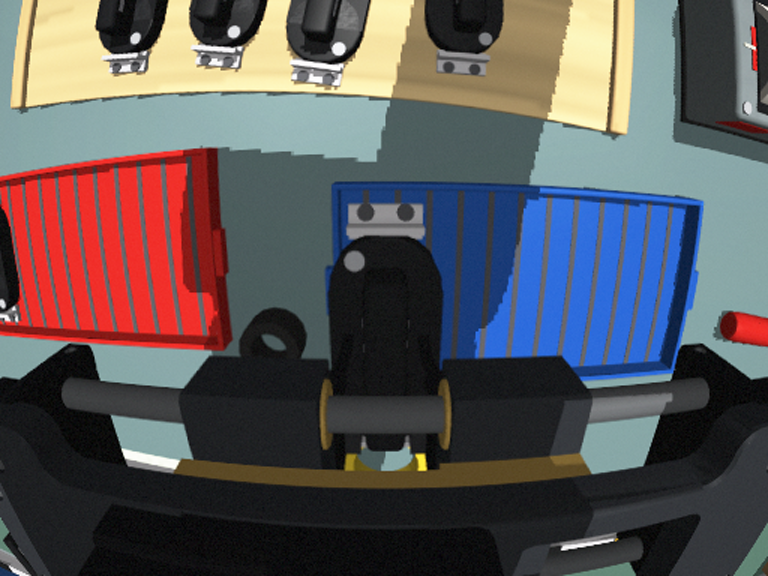

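```bash
python3 - <<'E'
from h import *
s=bot.read_state(); d=imaging.capture('wrist')
C=[at_z(d,(p[0]/1.5-.3,p[1]/1.5-.3),.02,s)[:2] for p in [(332,183),(703,200)]]
v=C[1]-C[0]; a=np.arctan2(-v[0],v[1]); m=(C[0]+C[1])/2
print(np.round(C,4),np.linalg.norm(v),np.degrees(a),'ctr',m+.068*np.array([np.cos(a),np.sin(a)]),s['position'])
c=m+.068*np.array([np.cos(a),np.sin(a)])
for o in (-.098,0,.098): print(o,c+o*np.array([-np.sin(a),np.cos(a)]))
E
```

```text
[[0.5785 0.0369]
 [0.5617 0.2957]] 0.25941167827532136 3.711500595709603 ctr [0.63797208 0.17070731] [0.63809753 0.07285997 0.14023742]
-0.098 [0.64431588 0.07291285]
0 [0.63797208 0.17070731]
0.098 [0.63162829 0.26850177]
```

>>> send_rows --plan '[[[0.2,0,-0.8,0,1],[0,0,-0.9,0,1],[0,0,-0.8,0,1],[0,0,-0.4,0,1],[0,0,-0.2,0,1],[0,0,-0.1,0,1],[0,0,-0.06,0,1],[0,0,0,0,1],[0,0,0,0,1],[0,0,0,0,0.35],[0,0,0,0,0.35],[0,0,0,0,0.35]]]'

```text
time_s: 17.85
position: [0.6452, 0.0738, 0.0431]
tcp_rot: [[-0.998, -0.065, 0.002], [-0.065, 0.998, -0.0], [-0.002, -0.0, -1.0]]
force: [-0.4, -0.3, 0.1]
opening: 0.31
```

```bash
python3 - <<'E'
from h import *
heft(3); snap('wrist','w9')
E
```

```text
heft t 18.0 pos [0.6447 0.0738 0.0425] open 0.323 F [-0.15 -0.14 -0.03] sd [0.26 0.22 0.19] tau2,3 [ 0.000e+00 -4.971e+01 -1.180e+01 -3.000e-02  7.000e-02 -0.000e+00] mom [-0.01  0.02  0.  ]
```

View pics/w9.png

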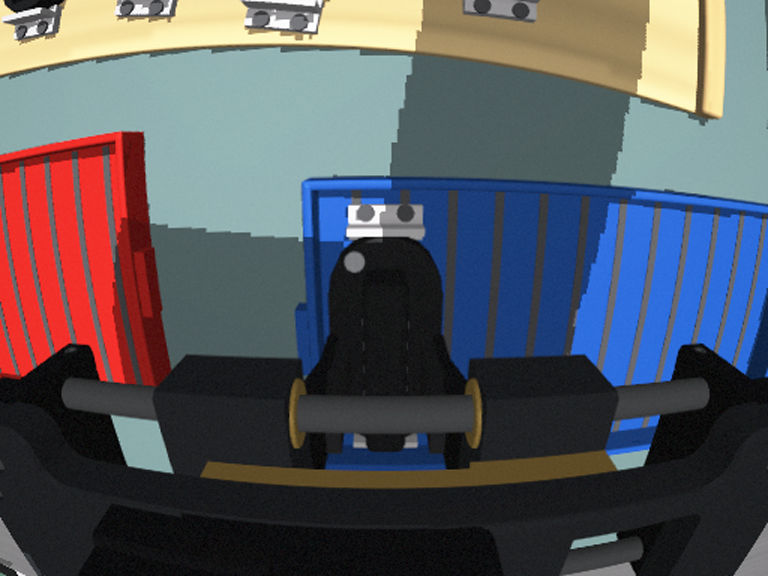

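>>> send_rows --plan '[[[0,0,0.6,0,0.35],[0,0,1,0,0.35],[0,0,1,0,0.35],[0,0,0.65,0,-0.1],[-0.97,-0.85,0,-0.65,-0.1],[-0.97,-0.85,0,-0.65,-0.1],[-0.97,-0.85,0,0,-0.1],[-0.97,-0.85,0,0,-0.1],[-0.97,-0.85,0,0,-0.1],[-0.97,-0.85,0,0,-0.1],[-0.97,-0.85,0,0,-0.1],[0,0,0,0,-0.1],[0,0,0,0,-0.1]]]'

```text
time_s: 19.35
position: [0.4407, -0.1053, 0.1399]
tcp_rot: [[-0.998, 0.067, 0.001], [0.067, 0.998, -0.0], [-0.001, -0.0, -1.0]]
force: [0.4, 0.4, 0.3]
opening: 0.55
```

```bash
python3 - <<'E'
from h import *
look('w10')
E
```

```text
19.35 [ 0.4407 -0.1053  0.1399] yaw -3.8 0.55
[(0.97, [0.441, 0.11, 0.005]), (0.94, [0.441, -0.034, 0.004]), (0.81, [0.456, 0.034, 0.002]), (0.66, [0.441, -0.105, 0.008])]
mask 0.82 [ 0.439 -0.037] [0.048 0.11 ] yaw -6.4
mask 0.72 [0.447 0.023] [0.051 0.102] yaw -6.7
mask 0.72 [0.439 0.099] [0.111 0.061] yaw 4.4
mask 0.68 [ 0.437 -0.107] [0.044 0.109] yaw -3.6
```

View pics/w10.png

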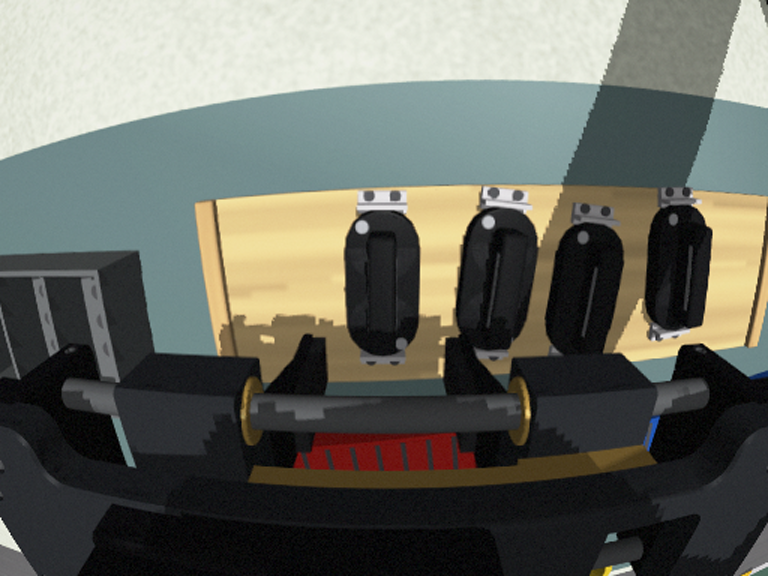

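>>> send_rows --plan '[[[0.08,-0.04,-1,0,-0.1],[0,0,-1,0,-0.1],[0,0,-0.7,0,-0.1],[0,0,-0.46,0,-0.1],[0,0,0,0,-0.1],[0,0,0,0,1],[0,0,0,0,1],[0,0,0,0,1],[0,0,0,0,1],[0,0,0,0,1],[0,0,0.5,0,1],[0,0,0.8,0,1],[0,0,1,0,1],[0,0,1,0,1],[0,0,0.3,0,1],[0,0,0,0,1],[0,0,0,0,1]]]'

```text
time_s: 21.2
position: [0.4423, -0.1055, 0.1519]
tcp_rot: [[-0.998, 0.065, -0.002], [0.065, 0.998, 0.001], [0.002, 0.001, -1.0]]
force: [-0.0, -0.5, -4.2]
opening: 0.18
```

```bash
python3 - <<'E'
from h import *
heft(12)
snap('wrist','w11')
E
```

```text
heft t 21.8 pos [ 0.4431 -0.1059  0.1528] open 0.181 F [-0.1   0.17 -3.48] sd [0.42 0.4  0.62] tau2,3 [ 1.000e-02 -3.460e+01 -1.092e+01 -5.000e-02  7.000e-02  0.000e+00] mom [0.05 0.01 0.02]
```

View pics/w11.png

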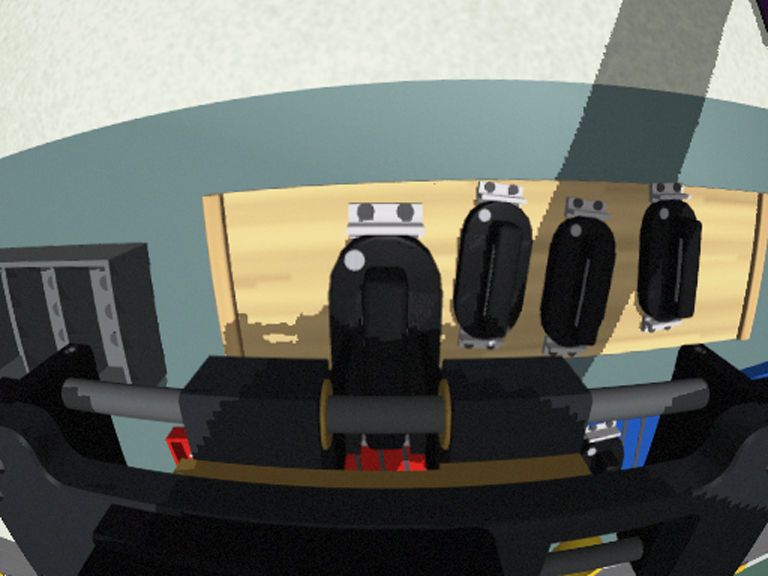

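>>> send_rows --plan '[[[0.48,0.96,0,0.65,1],[0.48,0.96,0,0.65,1],[0.48,0.96,0,0,1],[0.48,0.96,0,0,1],[0.48,0.96,0,0,1],[0.48,0.96,0,0,1],[0.48,0.96,0,0,1],[0.48,0.96,0,0,1],[0.48,0.96,0,0,1],[0.48,0.96,0,0,1],[0.48,0.96,0,0,1],[0.48,0.96,0,0,1],[0.5,0.96,0,0,1],[0,0,-0.4,0,1],[0,0,0,0,1],[0,0,0,0,1]]]'

```text
time_s: 23.45
position: [0.6294, 0.2676, 0.1396]
tcp_rot: [[-0.998, -0.065, -0.004], [-0.065, 0.998, -0.001], [0.004, -0.001, -1.0]]
force: [0.5, -0.1, -3.6]
opening: 0.181
```

```bash
python3 - <<'E'
from h import *
d,s=look('w12','blue_tray')
E
```

```text
23.45 [0.6294 0.2676 0.1396] yaw 3.7 0.181
[(0.98, [0.633, 0.169, 0.001]), (0.45, [0.447, 0.373, 0.002])]
mask 0.69 [0.631 0.175] [0.132 0.26 ] yaw -85.7
mask 0.52 [0.472 0.388] [0.085 0.231] yaw -75.5
```

View pics/w12.png

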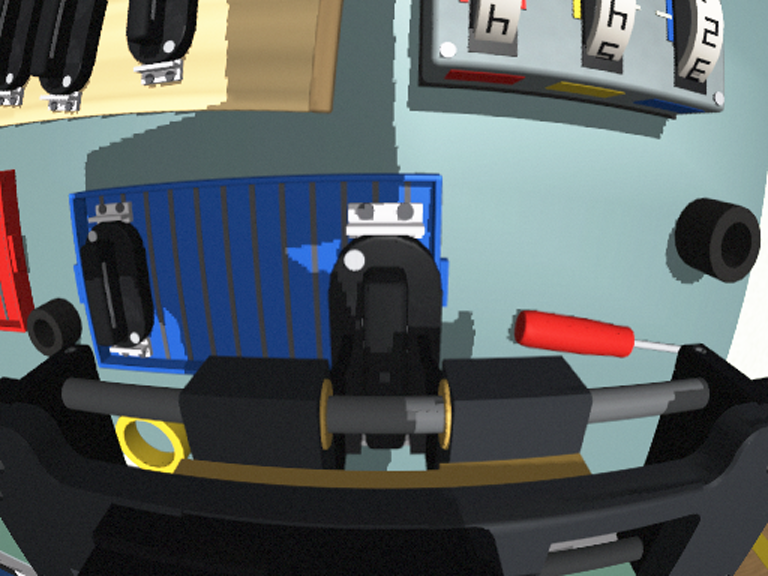

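```bash
python3 - <<'E'
from h import *
s=bot.read_state(); d=imaging.capture('wrist')
print(at_z(d,(442/1.5-.3,175/1.5-.3),.02,s),at_z(d,(70/1.5-.3,196/1.5-.3),.02,s),s['position'])
E
```

```text
[0.56218413 0.29652218 0.02      ] [0.58062769 0.03821141 0.02      ] [0.63075985 0.26750726 0.14109176]
```

>>> send_rows --plan '[[[0.05,0,-0.8,0,1],[0,0,-0.9,0,1],[0,0,-0.8,0,1],[0,0,-0.4,0,1],[0,0,-0.2,0,1],[0,0,-0.1,0,1],[0,0,-0.06,0,1],[0,0,0,0,1],[0,0,0,0,1],[0,0,0,0,0.35],[0,0,0,0,0.35],[0,0,0,0,0.35]]]'

```text
time_s: 24.85
position: [0.6331, 0.2687, 0.044]
tcp_rot: [[-0.998, -0.065, 0.002], [-0.065, 0.998, 0.0], [-0.002, 0.0, -1.0]]
force: [0.0, -0.3, -0.4]
opening: 0.311
```

```bash
python3 - <<'E'
from h import *
heft(3); snap('wrist','w13')
E
```

```text
heft t 25.0 pos [0.6327 0.2686 0.0434] open 0.322 F [0.07 0.21 0.33] sd [0.14 0.37 0.4 ] tau2,3 [ 0.000e+00 -5.234e+01 -1.317e+01 -2.000e-02  8.000e-02 -0.000e+00] mom [ 0.02 -0.02  0.08]
```

View pics/w13.png

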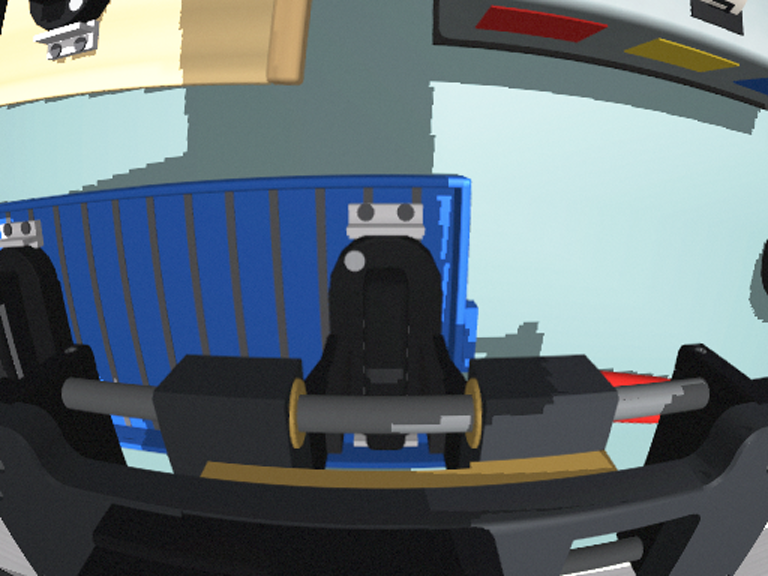

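>>> send_rows --plan '[[[0,0,0.6,0,0.35],[0,0,1,0,0.35],[0,0,1,0,0.35],[0,0,0.65,0,-0.1],[-0.91,-0.755,0,0,-0.1],[-0.91,-0.755,0,0,-0.1],[-0.91,-0.755,0,0,-0.1],[-0.91,-0.755,0,0,-0.1],[-0.91,-0.755,0,0,-0.1],[-0.91,-0.755,0,0,-0.1],[-0.91,-0.755,0,0,-0.1],[0,0,0,0,-0.1],[0,0,0,0,-0.1]]]'

```text
time_s: 26.35
position: [0.4421, 0.1097, 0.1417]
tcp_rot: [[-0.998, -0.064, 0.003], [-0.064, 0.998, 0.0], [-0.003, -0.0, -1.0]]
force: [1.1, -1.0, 0.5]
opening: 0.553
```

```bash
python3 - <<'E'
from h import *
look('w14')
E
```

```text
26.35 [0.4421 0.1097 0.1417] yaw 3.7 0.553
[(0.94, [0.443, 0.109, 0.004]), (0.91, [0.457, 0.031, 0.006]), (0.68, [0.441, -0.033, 0.009])]
mask 0.78 [ 0.439 -0.027] [0.051 0.111] yaw -8.3
mask 0.75 [0.58  0.075] [0.03  0.016] yaw 90.0
mask 0.65 [0.45  0.033] [0.047 0.111] yaw -8.3
mask 0.6 [0.44  0.108] [0.11  0.045] yaw 2.2
```

View pics/w14.png

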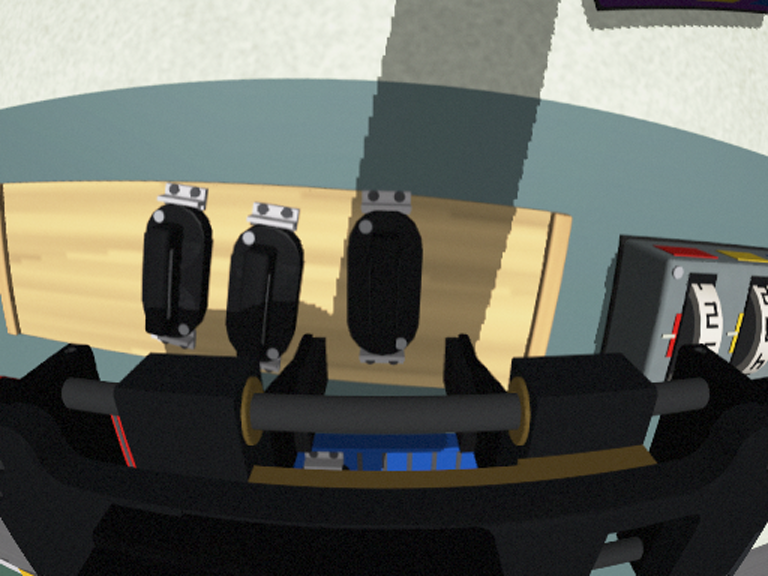

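>>> send_rows --plan '[[[0.07,0,-1,-0.15,-0.1],[0,0,-1,0,-0.1],[0,0,-0.7,0,-0.1],[0,0,-0.5,0,-0.1],[0,0,0,0,-0.1],[0,0,0,0,1],[0,0,0,0,1],[0,0,0,0,1],[0,0,0,0,1],[0,0,0,0,1],[0,0,0.5,0,1],[0,0,0.8,0,1],[0,0,1,0,1],[0,0,1,0,1],[0,0,0.3,0,1],[0,0,0,0,1],[0,0,0,0,1]]]'

```text
time_s: 28.2
position: [0.4425, 0.11, 0.1516]
tcp_rot: [[-0.999, -0.05, -0.002], [-0.05, 0.999, -0.0], [0.002, 0.0, -1.0]]
force: [0.3, 0.4, -3.2]
opening: 0.184
```

```bash
python3 - <<'E'
from h import *
heft(12)
snap('wrist','w15')
E
```

```text
heft t 28.8 pos [0.4434 0.11   0.1525] open 0.181 F [-0.02  0.03 -3.53] sd [0.48 0.52 0.4 ] tau2,3 [ 1.000e-02 -3.480e+01 -1.097e+01 -3.000e-02  8.000e-02  0.000e+00] mom [ 0.03  0.01 -0.01]
```

View pics/w15.png

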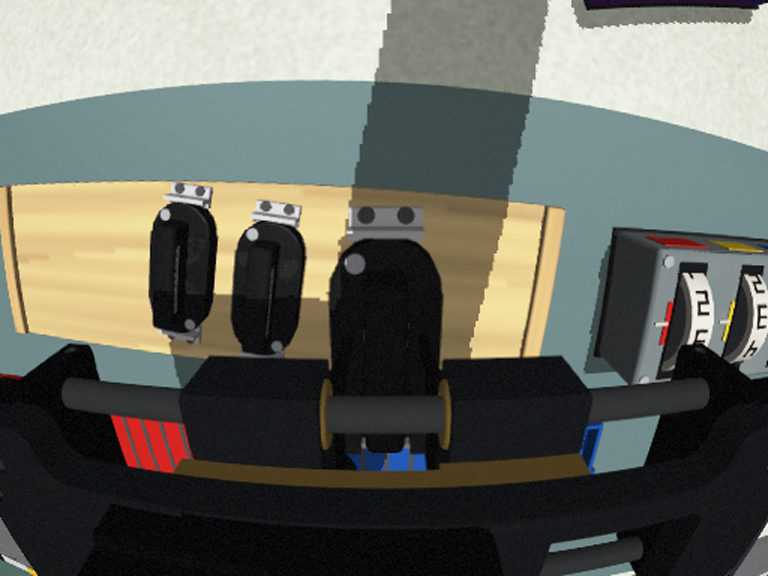

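>>> send_rows --plan '[[[0.92,0.29,0,0.15,1],[0.92,0.29,0,0,1],[0.92,0.29,0,0,1],[0.92,0.29,0,0,1],[0.92,0.29,0,0,1],[0.92,0.29,0,0,1],[0.92,0.29,0,0,1],[0,0,-0.4,0,1],[0,0,0,0,1],[0,0,0,0,1]]]'

```text
time_s: 29.85
position: [0.6345, 0.1706, 0.1393]
tcp_rot: [[-0.998, -0.065, -0.005], [-0.065, 0.998, -0.0], [0.005, -0.0, -1.0]]
force: [-0.1, 0.7, -3.2]
opening: 0.176
```

```bash
python3 - <<'E'
from h import *
d,s=look('w16','blue_tray'); imaging.capture('side');print(bot.read_state()['position'])
E
```

```text
29.85 [0.6345 0.1706 0.1393] yaw 3.7 0.176
[]
mask 0.93 [0.625 0.17 ] [0.117 0.259] yaw -86.6
[0.63614387 0.17071082 0.14098817]
```

View pics/w16.png

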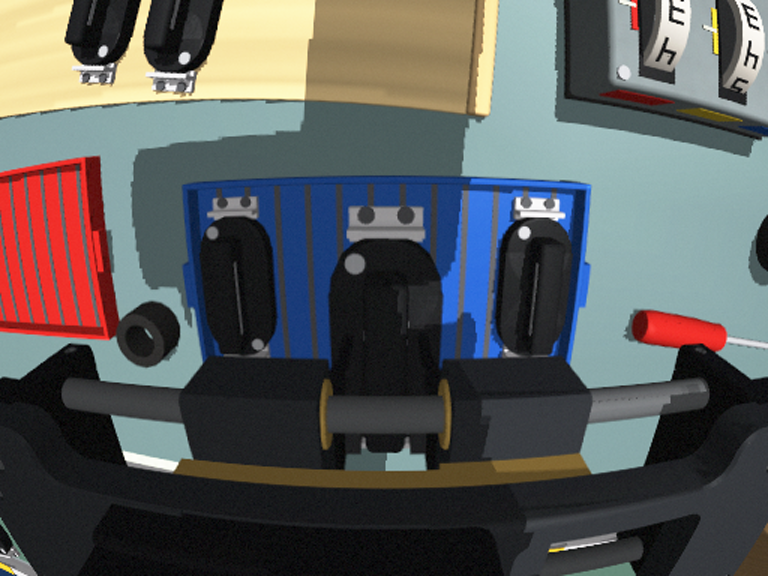

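Both placed units stand well inside the blue tray. I'm lowering this one in the middle.

>>> send_rows --plan '[[[0,0,-0.8,0,1],[0,0,-0.9,0,1],[0,0,-0.8,0,1],[0,0,-0.4,0,1],[0,0,-0.2,0,1],[0,0,-0.1,0,1],[0,0,-0.06,0,1],[0,0,0,0,1],[0,0,0,0,1],[0,0,0,0,0.35],[0,0,0,0,0.35],[0,0,0,0,0.35]]]'

```text
time_s: 31.25
position: [0.6373, 0.171, 0.0436]
tcp_rot: [[-0.998, -0.065, 0.002], [-0.065, 0.998, 0.0], [-0.002, 0.0, -1.0]]
force: [0.3, 0.4, -0.7]
opening: 0.308
```

```bash
python3 - <<'E'
from h import *
heft(3); snap('wrist','w17')
E
```

```text
heft t 31.4 pos [0.6369 0.1709 0.0432] open 0.319 F [0.17 0.11 0.07] sd [0.39 0.81 0.45] tau2,3 [-0.000e+00 -5.042e+01 -1.219e+01 -3.000e-02  7.000e-02 -0.000e+00] mom [0.02 0.02 0.02]
```

View pics/w17.png

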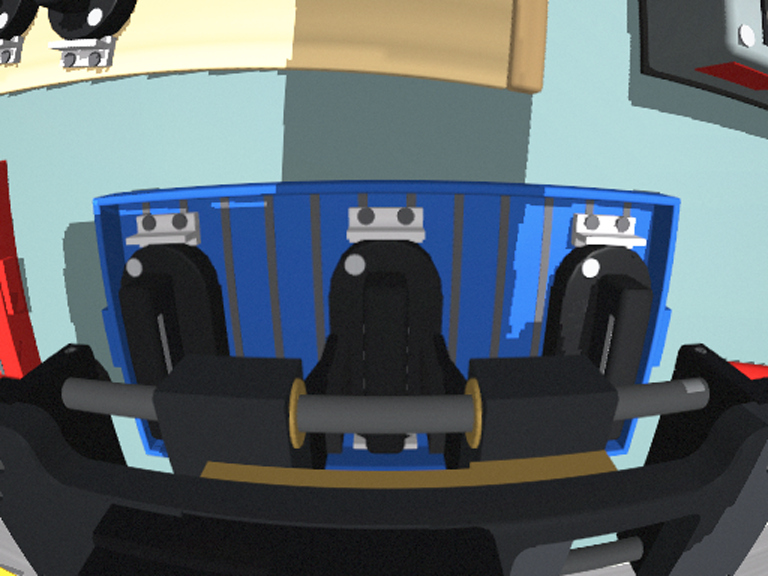

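>>> send_rows --plan '[[[0,0,0.6,0,0.35],[0,0,1,0,0.35],[0,0,1,0,0.35],[0,0,0.65,0,-0.1],[-0.86,-0.665,0,-0.6,-0.1],[-0.86,-0.665,0,-0.6,-0.1],[-0.86,-0.665,0,-0.6,-0.1],[-0.86,-0.665,0,0,-0.1],[-0.86,-0.665,0,0,-0.1],[-0.86,-0.665,0,0,-0.1],[-0.86,-0.665,0,0,-0.1],[0,0,0,0,-0.1],[0,0,0,0,-0.1]]]'

```text
time_s: 32.75
position: [0.4565, 0.0309, 0.1406]
tcp_rot: [[-0.993, 0.116, 0.001], [0.116, 0.993, -0.0], [-0.001, 0.0, -1.0]]
force: [0.8, 0.2, 0.6]
opening: 0.548
```

```bash
python3 - <<'E'
from h import *
look('w18')
E
```

```text
32.75 [0.4565 0.0309 0.1406] yaw -6.7 0.548
[(0.94, [0.456, 0.029, 0.007]), (0.88, [0.445, -0.036, 0.004]), (0.82, [0.648, 0.074, 0.006]), (0.49, [0.633, 0.27, 0.007])]
mask 0.69 [0.589 0.066] [0.033 0.032] yaw 86.2
mask 0.68 [0.452 0.03 ] [0.045 0.11 ] yaw -7.2
mask 0.61 [ 0.439 -0.031] [0.046 0.108] yaw -9.0
mask 0.58 [0.605 0.231] [0.009 0.032] yaw -6.6
```

View pics/w18.png

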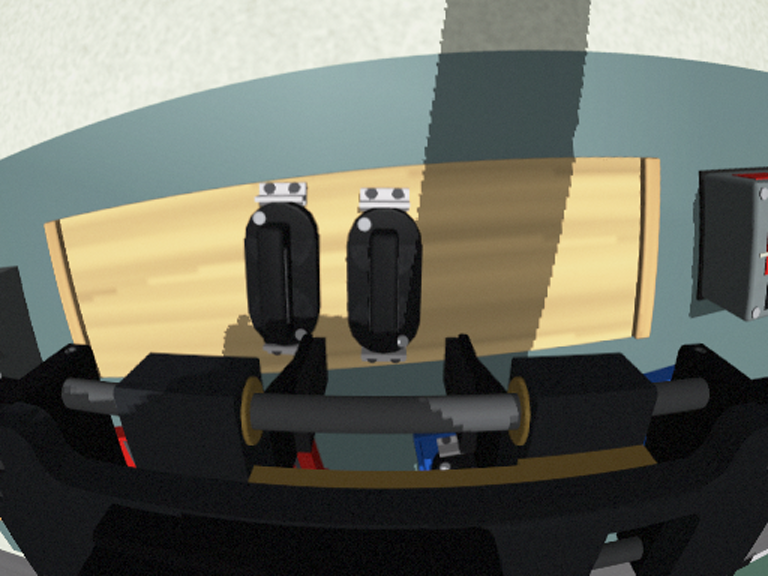

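>>> send_rows --plan '[[[0.05,-0.02,-1,0,-0.2],[0,0,-1,0,-0.1],[0,0,-0.7,0,-0.1],[0,0,-0.48,0,-0.1],[0,0,0,0,-0.1],[0,0,0,0,1],[0,0,0,0,1],[0,0,0,0,1],[0,0,0,0,1],[0,0,0,0,1],[0,0,0.5,0,1],[0,0,0.8,0,1],[0,0,1,0,1],[0,0,1,0,1],[0,0,0.3,0,1],[0,0,0,0,1],[0,0,0,0,1]]]'

```text
time_s: 34.6
position: [0.4568, 0.0307, 0.152]
tcp_rot: [[-0.993, 0.115, -0.002], [0.115, 0.993, 0.0], [0.002, 0.0, -1.0]]
force: [-0.0, -0.8, -1.8]
opening: 0.183
```

```bash
python3 - <<'E'
from h import *
heft(12)
snap('wrist','w19')
E
```

```text
heft t 35.2 pos [0.4576 0.0306 0.1528] open 0.181 F [-0.04  0.03 -2.06] sd [0.52 0.51 0.32] tau2,3 [ 1.000e-02 -3.422e+01 -1.074e+01 -3.000e-02  8.000e-02  0.000e+00] mom [ 0.05 -0.02 -0.01]
```

View pics/w19.png

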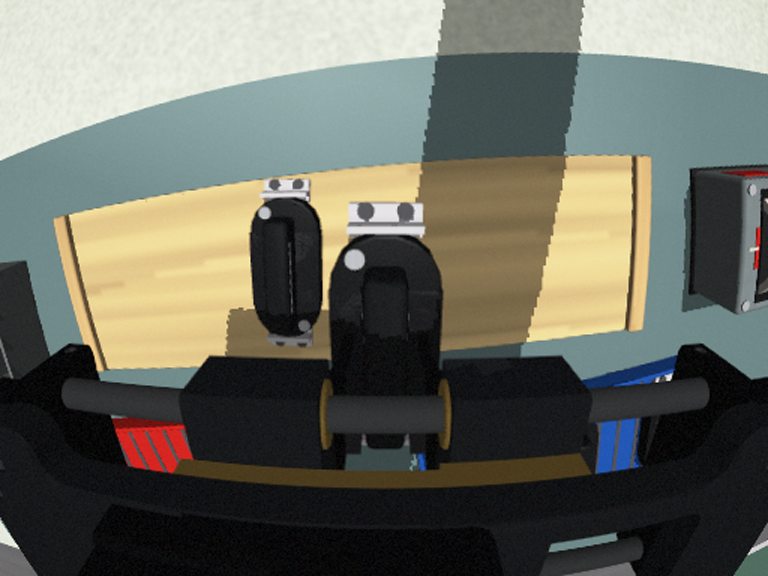

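>>> send_rows --plan '[[[0.94,-0.65,0,0.6,1],[0.94,-0.65,0,0.6,1],[0.94,-0.65,0,0.6,1],[0.94,-0.65,0,0,1],[0.94,-0.65,0,0,1],[0.94,-0.65,0,0,1],[0,0,-0.4,0,1],[0,0,0,0,1],[0,0,0,0,1]]]'

```text
time_s: 36.15
position: [0.6249, -0.0855, 0.1399]
tcp_rot: [[-0.998, -0.065, -0.004], [-0.065, 0.998, 0.001], [0.004, 0.002, -1.0]]
force: [-0.3, -0.6, -2.1]
opening: 0.178
```

```bash
python3 - <<'E'
from h import *
d,s=look('w20','red_tray'); imaging.capture('side');print(bot.read_state()['position'])
E
```

```text
36.15 [ 0.6249 -0.0855  0.1399] yaw 3.7 0.178
[(0.96, [0.632, -0.168, -0.004])]
mask 0.96 [ 0.628 -0.165] [0.132 0.259] yaw -86.3
mask 0.74 [0.643 0.226] [0.095 0.029] yaw 25.8
mask 0.53 [0.636 0.064] [0.11  0.052] yaw 5.6
[ 0.62625812 -0.08569915  0.14130975]
```

View pics/w20.png

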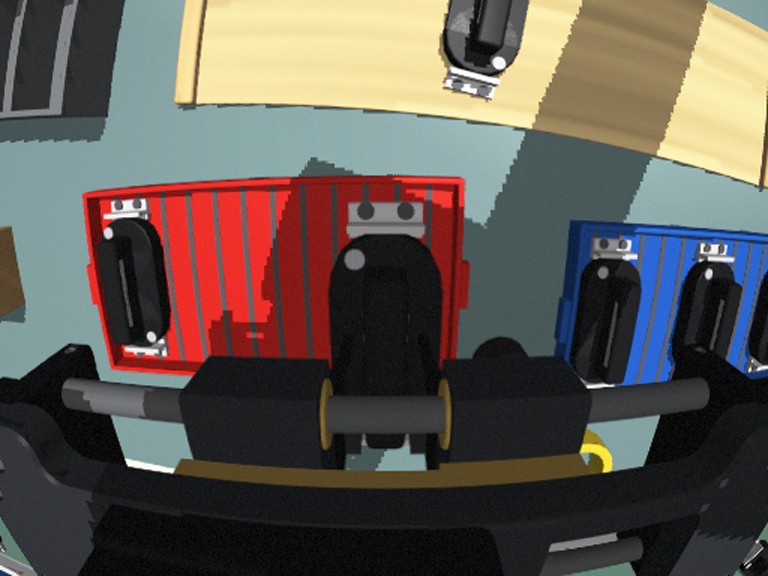

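>>> send_rows --plan '[[[0.06,0,-0.8,0,1],[0,0,-0.9,0,1],[0,0,-0.8,0,1],[0,0,-0.4,0,1],[0,0,-0.2,0,1],[0,0,-0.1,0,1],[0,0,-0.07,0,1],[0,0,0,0,1],[0,0,0,0,1],[0,0,0,0,0.35],[0,0,0,0,0.35],[0,0,0,0,0.35]]]'

```text
time_s: 37.55
position: [0.6289, -0.0865, 0.0433]
tcp_rot: [[-0.998, -0.065, 0.001], [-0.065, 0.998, -0.0], [-0.001, -0.0, -1.0]]
force: [-0.6, 0.3, -0.6]
opening: 0.312
```

```bash
python3 - <<'E'
from h import *
heft(3); snap('wrist','w21')
E
```

```text
heft t 37.7 pos [ 0.6287 -0.0864  0.043 ] open 0.323 F [-0.03  0.33  0.18] sd [0.11 0.35 0.19] tau2,3 [  0.   -48.72 -11.3   -0.05   0.05  -0.  ] mom [ 0.01 -0.04 -0.01]
```

View pics/w21.png

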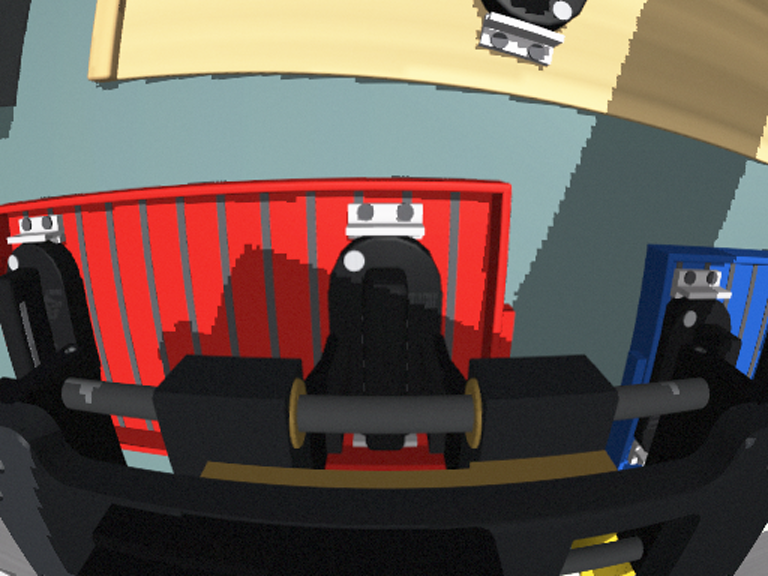

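>>> send_rows --plan '[[[0,0,0.6,0,0.35],[0,0,1,0,0.35],[0,0,1,0,0.35],[0,0,0.65,0,-0.1],[-0.88,0.25,0,-0.7,-0.1],[-0.88,0.25,0,-0.7,-0.1],[-0.88,0.25,0,-0.7,-0.1],[-0.88,0.25,0,0,-0.1],[-0.88,0.25,0,0,-0.1],[-0.88,0.25,0,0,-0.1],[-0.88,0.25,0,0,-0.1],[0,0,0,0,-0.1],[0,0,0,0,-0.1]]]'

```text
time_s: 39.05
position: [0.4443, -0.034, 0.1406]
tcp_rot: [[-0.99, 0.144, 0.002], [0.144, 0.99, -0.001], [-0.002, -0.0, -1.0]]
force: [0.4, 0.3, -0.6]
opening: 0.551
```

```bash
python3 - <<'E'
from h import *
look('w22')
E
```

```text
39.05 [ 0.4443 -0.034   0.1406] yaw -8.3 0.551
[(0.96, [0.441, -0.035, 0.008]), (0.73, [0.63, -0.089, 0.004]), (0.71, [0.635, 0.171, 0.002])]
mask 0.77 [ 0.568 -0.082] [0.039 0.026] yaw 83.0
mask 0.57 [ 0.44  -0.034] [0.045 0.11 ] yaw -8.0
```

View pics/w22.png

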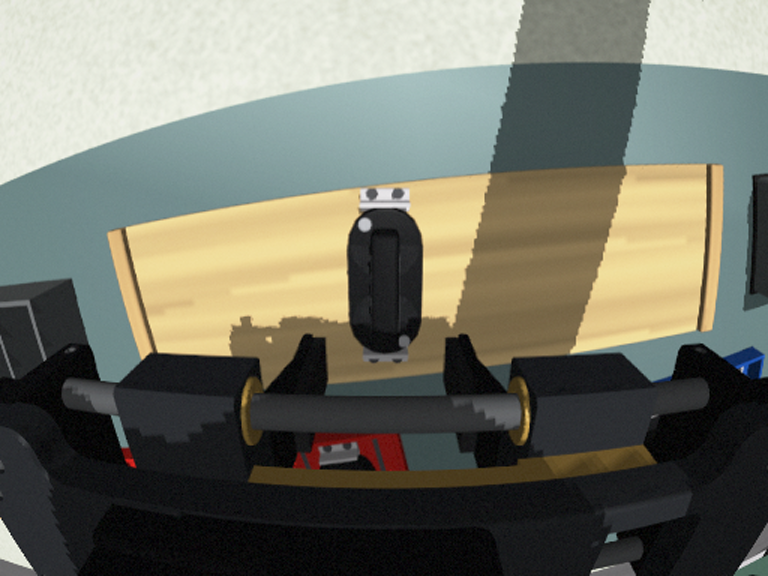

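>>> send_rows --plan '[[[0.05,0,-1,0,-0.2],[0,0,-1,0,-0.1],[0,0,-0.7,0,-0.1],[0,0,-0.48,0,-0.1],[0,0,0,0,-0.1],[0,0,0,0,1],[0,0,0,0,1],[0,0,0,0,1],[0,0,0,0,1],[0,0,0,0,1],[0,0,0.5,0,1],[0,0,0.8,0,1],[0,0,1,0,1],[0,0,1,0,1],[0,0,0.3,0,1],[0,0,0,0,1],[0,0,0,0,1]]]'

```text
time_s: 40.9
position: [0.4445, -0.0336, 0.1521]
tcp_rot: [[-0.99, 0.144, -0.001], [0.144, 0.99, 0.0], [0.002, 0.0, -1.0]]
force: [0.6, 0.7, -2.9]
opening: 0.18
```

```bash
python3 - <<'E'
from h import *
heft(12)
snap('wrist','w23')
E
```

```text
heft t 41.5 pos [ 0.4452 -0.0339  0.1528] open 0.182 F [-0.18 -0.02 -1.96] sd [0.25 0.39 0.55] tau2,3 [ 1.000e-02 -3.327e+01 -1.039e+01 -3.000e-02  8.000e-02  0.000e+00] mom [ 0.   -0.02  0.03]
```

View pics/w23.png

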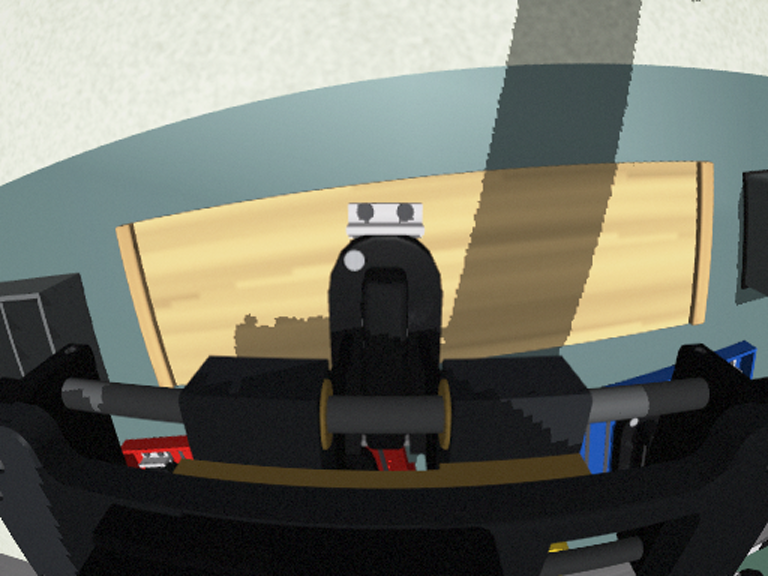

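>>> send_rows --plan '[[[0.9,-0.67,0,0.7,1],[0.9,-0.67,0,0.7,1],[0.9,-0.67,0,0.7,1],[0.9,-0.67,0,0,1],[0.9,-0.67,0,0,1],[0.9,-0.67,0,0,1],[0.9,-0.67,0,0,1],[0,0,-0.4,0,1],[0,0,0,0,1],[0,0,0,0,1]]]'

```text
time_s: 42.55
position: [0.6325, -0.1735, 0.1398]
tcp_rot: [[-0.998, -0.065, -0.004], [-0.065, 0.998, 0.002], [0.003, 0.002, -1.0]]
force: [-0.1, 0.2, -1.6]
opening: 0.181
```

```bash
python3 - <<'E'
from h import *
d,s=look('w24','red_tray'); imaging.capture('side');print(bot.read_state()['position'])
E
```

```text
42.55 [ 0.6325 -0.1735  0.1398] yaw 3.7 0.181
[]
mask 0.72 [ 0.62  -0.169] [0.126 0.261] yaw -88.9
[ 0.63380706 -0.17393508  0.14131456]
```

View pics/w24.png

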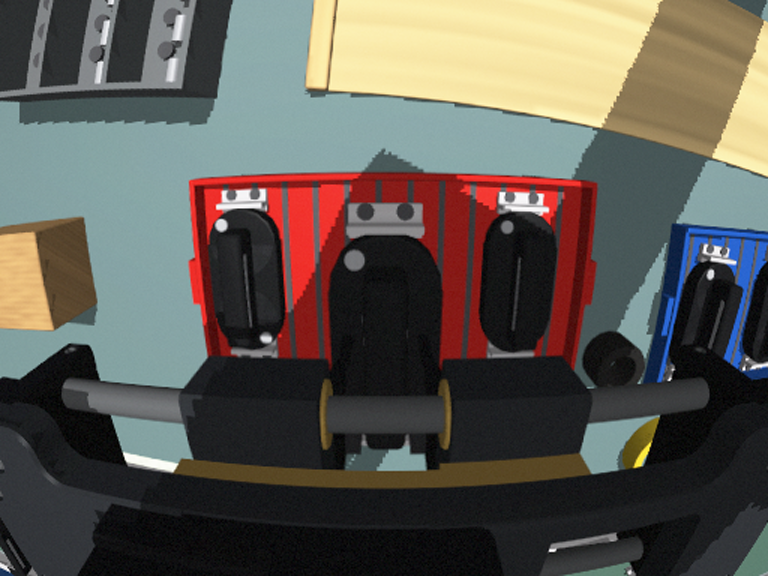

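>>> send_rows --plan '[[[0,0,-0.8,0,1],[0,0,-0.9,0,1],[0,0,-0.8,0,1],[0,0,-0.4,0,1],[0,0,-0.2,0,1],[0,0,-0.1,0,1],[0,0,-0.07,0,1],[0,0,0,0,1],[0,0,0,0,1],[0,0,0,0,0.35],[0,0,0,0,0.35],[0,0,0,0,0.35]]]'

```text
time_s: 43.95
position: [0.6346, -0.1747, 0.0433]
tcp_rot: [[-0.998, -0.065, 0.001], [-0.065, 0.998, -0.0], [-0.001, -0.001, -1.0]]
force: [-0.8, 0.4, -0.7]
opening: 0.308
```

```bash
python3 - <<'E'
from h import *
heft(3); snap('wrist','w25')
E
```

```text
heft t 44.1 pos [ 0.6343 -0.1746  0.0429] open 0.322 F [-0.3   0.    0.33] sd [0.25 0.2  0.08] tau2,3 [-0.000e+00 -5.034e+01 -1.215e+01 -5.000e-02  5.000e-02 -0.000e+00] mom [0.07 0.01 0.05]
```

View pics/w25.png

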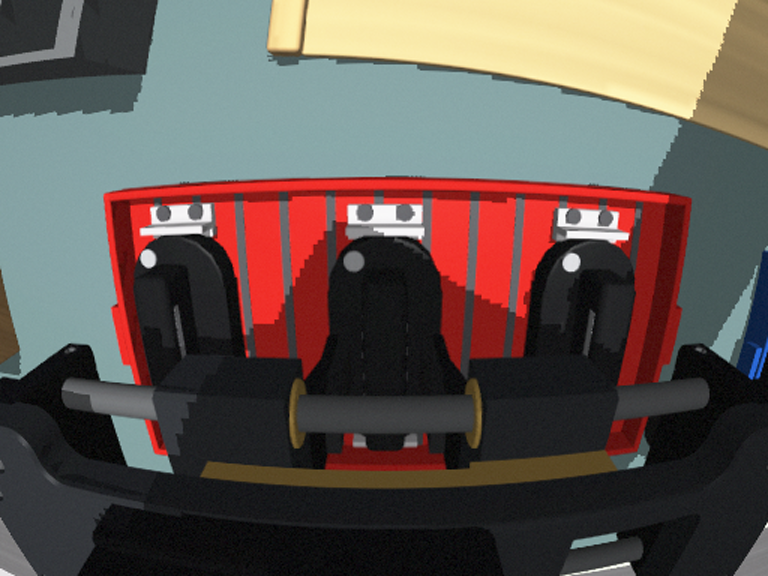

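>>> send_rows --plan '[[[0,0,0.6,0,0.35],[0,0,1,0,0.35],[0,0,1,0,0.35],[0,0,1,0,0.1],[0,0,1,0,0.1],[-0.18,0.98,0.9,-0.2,0.1],[-0.18,0.98,0.2,0,0.1],[-0.18,0.98,0,0,0.1],[-0.18,0.98,0,0,0.1],[-0.18,0.98,0,0,0.1],[-0.18,0.98,0,0,0.1],[-0.18,0.98,0,0,0.1],[-0.18,0.98,0,0,0.1],[-0.18,0.98,0,0,0.1],[-0.18,0.98,0,0,0.1],[-0.18,0.98,0,0,0.1],[-0.18,0.98,0,0,0.1],[-0.18,0.98,0,0,0.1],[-0.18,0.98,0,0,0.1],[-0.18,0.98,0,0,0.1]]]'

```text
time_s: 46.15
position: [0.5528, 0.2676, 0.2138]
tcp_rot: [[-0.999, -0.045, -0.0], [-0.045, 0.999, -0.0], [0.0, -0.0, -1.0]]
force: [-0.9, -0.0, 0.1]
opening: 0.448
```

>>> send_rows --plan '[[[-0.18,0.98,0,0,0.1],[-0.18,0.98,0,0,0.1],[-0.18,0.98,0,0,0.1],[-0.18,0.6,0,0,0.1],[0,0,0,0,0.1],[0,0,0,0,0.1],[0,0,0,0,0.1]]]'

```text
time_s: 46.85
position: [0.5319, 0.3714, 0.2137]
tcp_rot: [[-0.999, -0.044, -0.0], [-0.044, 0.999, -0.001], [0.0, -0.001, -1.0]]
force: [0.7, -0.8, 0.2]
opening: 0.449
```

```bash
python3 - <<'E'
from h import *
imaging.capture('side')
d,s=look('w26','tally')
cv2.imwrite('pics/w26c.png',cv2.resize(d['img'][30:190,150:350],None,fx=3.6,fy=3.6,interpolation=cv2.INTER_CUBIC))
for n in ['blue_wheel_top','red_wheel_top','line_wheel_zero']: print(n,pr(mark_of('wrist',n),.1))
d=snap('top','t26',(100,40,370,240),2.9)
E
```

```text
46.9 [0.532  0.3713 0.2137] yaw 2.5 0.449
[(0.85, [0.444, 0.374, 0.003])]
blue_wheel_top [(0.85, [0.444, 0.434, 0.087])]
red_wheel_top [(0.87, [0.448, 0.31, 0.088])]
line_wheel_zero []
```

View pics/w26c.png

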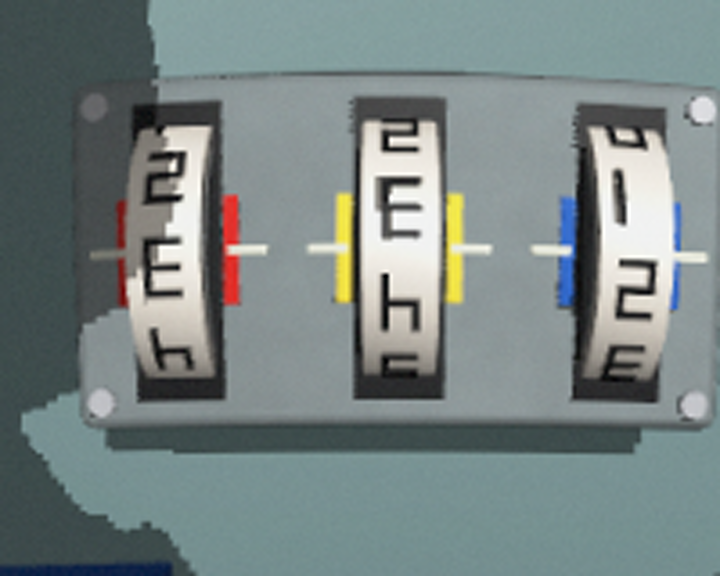

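View pics/t26.png

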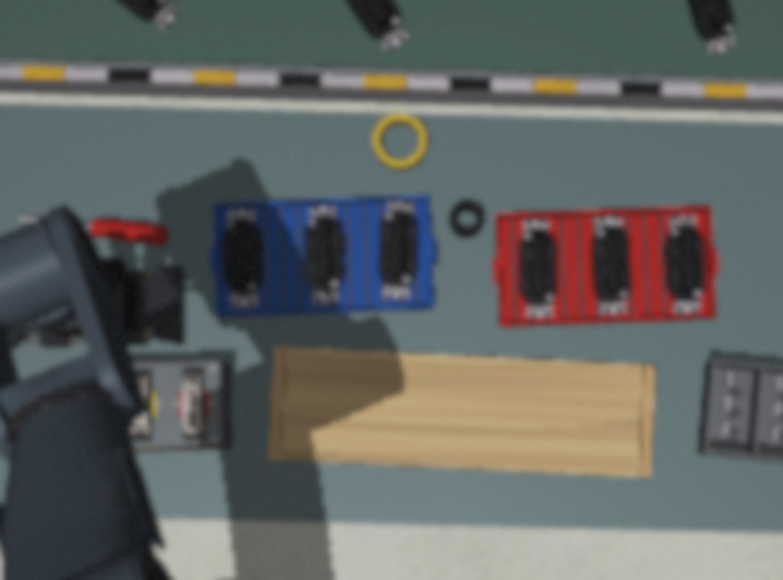

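```bash
sed -i 's/^TAL=.*/TAL=(0.4505,0.3715,np.radians(2.4))/' h.py; python3 - <<'E'
from h import *
s=bot.read_state(); d=imaging.capture('wrist')
for p in [(104,108),(703,110),(100,404),(694,405)]: 
    print(at_z(d,(p[0]/3.6+150-.4,p[1]/3.6+30-.4),.063,s).round(4))
for p in [(90,255),(268,249),(307,248),(492,249),(532,249),(708,258)]: 
    print(at_z(d,(p[0]/3.6+150-.4,p[1]/3.6+30-.4),.063,s).round(4))
unwrap(d,s,'u2')
E
```

```text
[0.411  0.2887 0.063 ]
[0.4033 0.4548 0.063 ]
[0.4953 0.2891 0.063 ]
[0.4879 0.4584 0.063 ]
[0.4528 0.2859 0.063 ]
[0.4508 0.3363 0.063 ]
[0.4503 0.3469 0.063 ]
[0.4482 0.3974 0.063 ]
[0.4474 0.4085 0.063 ]
[0.4455 0.4589 0.063 ]
```

View pics/u2.png

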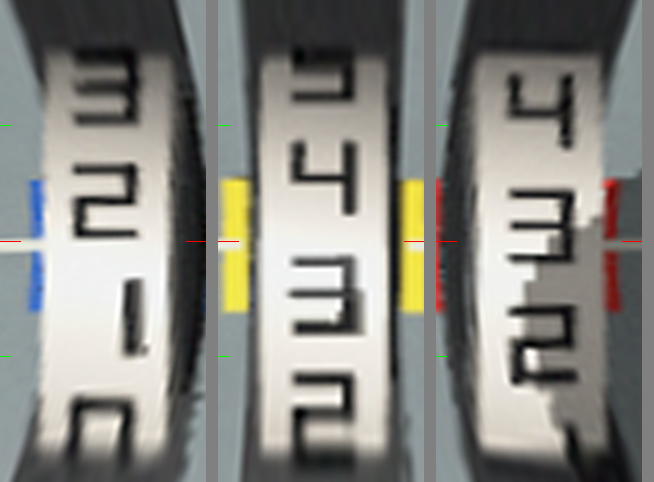

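>>> send_rows --plan '[[[-0.8,0.7,0,0,0.1],[-0.8,0.7,0,0,0.1],[-0.78,0.68,0,0,0.1],[0,0,-1,0,0.1],[0,0,-1,0,0.1],[0,0,-1,0,0.1],[0,0,-0.8,0,0.1],[0,0,-0.4,0,0.1],[0,0,0,0,0.1],[0,0,0,0,0.1]]]'

```text
time_s: 48.3
position: [0.4609, 0.4354, 0.0885]
tcp_rot: [[-0.999, -0.045, 0.001], [-0.045, 0.999, 0.001], [-0.001, 0.001, -1.0]]
force: [0.8, -0.4, -0.1]
opening: 0.449
```

```bash
python3 - <<'E'
from h import *
heft(3)
snap('wrist','w27')
E
```

```text
heft t 48.45 pos [0.4612 0.4357 0.0894] open 0.452 F [0.32 0.2  0.08] sd [0.25 0.15 0.66] tau2,3 [ 0.000e+00 -4.700e+01 -1.262e+01  1.000e-02  9.000e-02 -0.000e+00] mom [0.08 0.02 0.02]
```

View pics/w27.png

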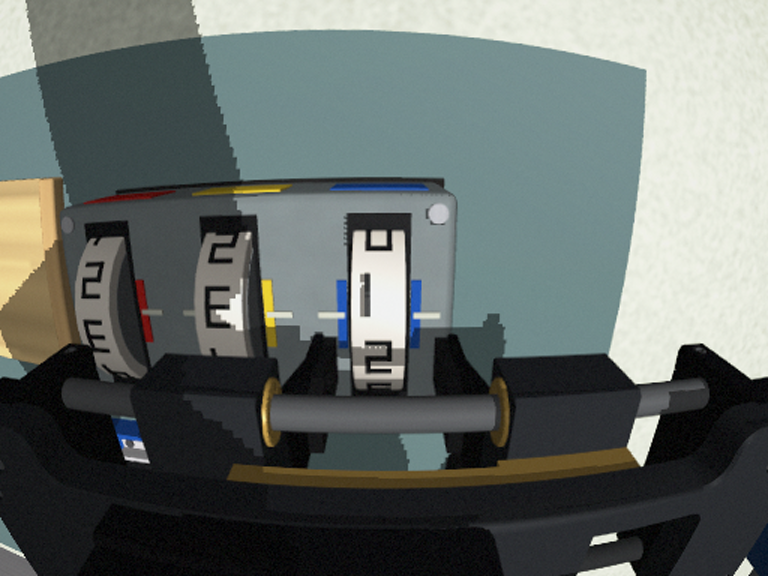

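>>> send_rows --plan '[[[0,-0.07,-0.08,0,0.1],[0,0,0,0,0.1],[0,0,0,0,1],[0,0,0,0,1],[0,0,0,0,1],[0,0,0,0,1],[-0.18,-0.008,0.066,0,1],[-0.189,-0.008,0.033,0,1],[-0.192,-0.008,0,0,1],[-0.189,-0.008,-0.033,0,1],[-0.18,-0.008,-0.066,0,1],[0,0,0,0,1],[0,0,0,0,1]]]'

```text
time_s: 49.8
position: [0.4368, 0.4321, 0.0875]
tcp_rot: [[-0.999, -0.046, 0.01], [-0.046, 0.999, 0.002], [-0.01, 0.002, -1.0]]
force: [5.9, -4.0, 4.4]
opening: 0.227
```

```bash
python3 - <<'E'
from h import *
heft(2)
d,s=look('w28','tally')
E
```

```text
heft t 49.9 pos [0.4369 0.4321 0.0875] open 0.227 F [ 5.57 -3.69  3.92] sd [0.26 0.29 0.09] tau2,3 [  4.46 -42.74  -8.92   1.58   1.2   -0.05] mom [-0.66 -1.41 -0.08]
49.9 [0.4369 0.4321 0.0875] yaw 2.7 0.227
[(0.81, [0.447, 0.374, -0.001])]
mask 0.67 [0.459 0.36 ] [0.132 0.216] yaw -87.8
```

View pics/w28.png

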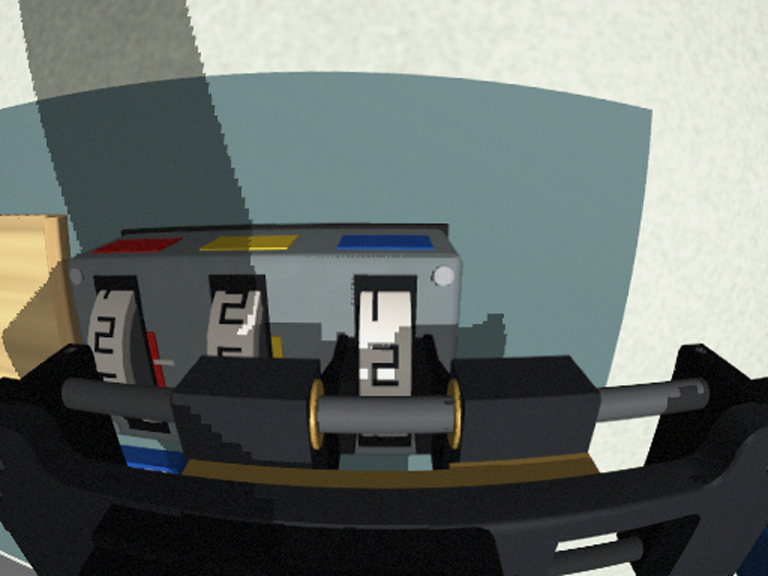

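>>> send_rows --plan '[[[0,0,0,0,0.1],[0,0,0,0,0.1],[0,0,0,0,0.1],[0,0,1,0,0.1],[0,0,1,0,0.1],[0.75,-0.5,1,0,0.1],[0.8,-0.5,1,0,0.1],[0.8,-0.5,0.2,0,0.1],[0.8,-0.5,0,0,0.1],[0,0,0,0,0.1],[0,0,0,0,0.1],[0,0,0,0,0.1]]]'

```text
time_s: 51.25
position: [0.5252, 0.3721, 0.2106]
tcp_rot: [[-0.999, -0.046, -0.002], [-0.046, 0.999, -0.001], [0.003, -0.0, -1.0]]
force: [0.1, -0.5, 0.0]
opening: 0.446
```

```bash
sed -i 's/^TAL=.*/TAL=(0.4493,0.3722,np.radians(2.4))/' h.py; python3 - <<'E'
from h import *
imaging.capture('side')
s=bot.read_state(); d=imaging.capture('wrist'); print(s['time_s'],s['position'])
cv2.imwrite('pics/w29c.png',cv2.resize(d['img'][30:190,150:350],None,fx=3.6,fy=3.6,interpolation=cv2.INTER_CUBIC))
unwrap(d,s,'u3')
E
```

```text
51.3 [0.52523239 0.3722664  0.21072222]
```

View pics/u3.png

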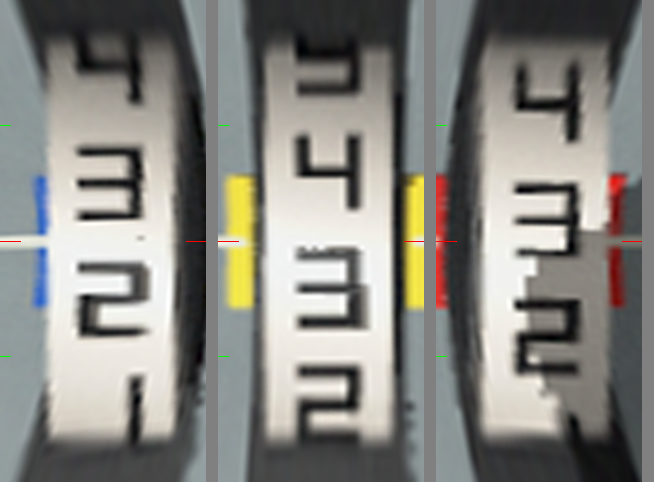

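View pics/w29c.png

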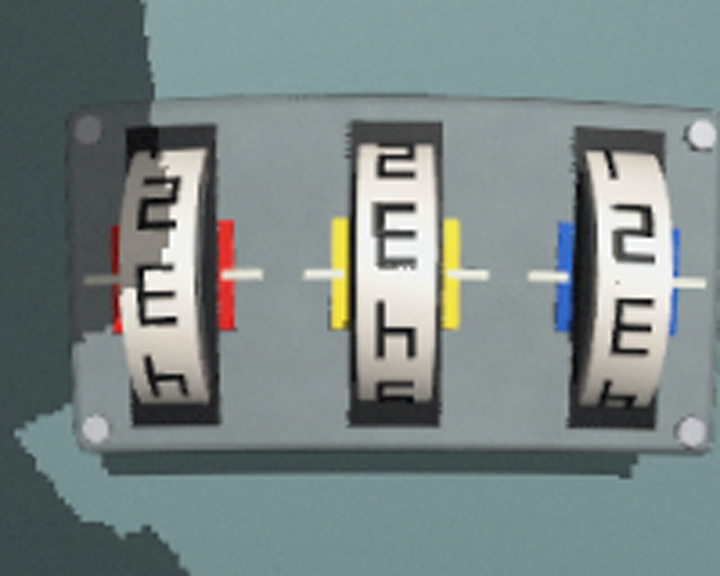

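>>> send_rows --plan '[[[-0.78,0.67,0,0,0.1],[-0.78,0.67,0,0,0.1],[-0.78,0.66,0,0,0.1],[0,0,-1,0,0.1],[0,0,-1,0,0.1],[0,0,-1,0,0.1],[0,0,-0.7,0,0.1],[0,0,-0.37,0,0.1],[0,0,0,0,0.1],[0,0,0,0,0.1]]]'

```text
time_s: 52.35
position: [0.4568, 0.4323, 0.0899]
tcp_rot: [[-0.999, -0.046, 0.001], [-0.046, 0.999, 0.001], [-0.001, 0.001, -1.0]]
force: [0.2, -0.1, -0.5]
opening: 0.448
```

```bash
python3 - <<'E'
from h import *
heft(3)
E
```

```text
heft t 52.5 pos [0.4574 0.4324 0.0907] open 0.455 F [ 0.45 -0.13  0.32] sd [0.39 0.49 0.67] tau2,3 [ 6.000e-02 -4.667e+01 -1.251e+01  1.000e-02  1.000e-01  0.000e+00] mom [-0.   -0.07 -0.03]
```

>>> send_rows --plan '[[[-0.07,0,-0.07,0,0.1],[0,0,0,0,0.1],[0,0,0,0,1],[0,0,0,0,1],[0,0,0,0,1],[0,0,0,0,1],[-0.18,-0.008,0.03,0,1],[-0.19,-0.008,0,0,1],[-0.18,-0.008,-0.03,0,1],[0,0,0,0,1],[0,0,0,0,1],[0,0,0,0,0.1],[0,0,0,0,0.1],[0,0,0,0,0.1]]]'

```text
time_s: 53.9
position: [0.4371, 0.4305, 0.0869]
tcp_rot: [[-0.999, -0.045, -0.002], [-0.045, 0.999, -0.001], [0.002, -0.001, -1.0]]
force: [0.1, 0.1, -0.1]
opening: 0.402
```

>>> send_rows --plan '[[[0,0,1,0,0.1],[0,0,1,0,0.1],[0.8,-0.5,1,0,0.1],[0.8,-0.5,1,0,0.1],[0.8,-0.5,0.1,0,0.1],[0.5,-0.5,0,0,0.1],[0,0,0,0,0.1],[0,0,0,0,0.1],[0,0,0,0,0.1]]]'

```text
time_s: 54.8
position: [0.5235, 0.3714, 0.2095]
tcp_rot: [[-0.999, -0.046, -0.002], [-0.046, 0.999, -0.0], [0.002, -0.0, -1.0]]
force: [0.8, -0.0, 0.1]
opening: 0.451
```

```bash
python3 - <<'E'
from h import *
imaging.capture('side')
s=bot.read_state(); d=imaging.capture('wrist'); print(s['time_s'],s['position'])
unwrap(d,s,'u4')
E
```

```text
54.85 [0.523556   0.37164488 0.20962145]
```

View pics/u4.png

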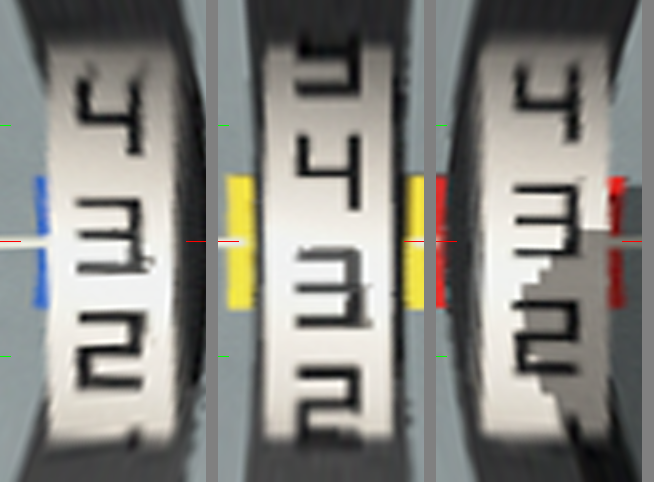

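>>> send_rows --plan '[[[-0.77,-0.68,0,0,0.1],[-0.77,-0.68,0,0,0.1],[-0.77,-0.68,0,0,0.1],[0,0,-1,0,0.1],[0,0,-1,0,0.1],[0,0,-1,0,0.1],[0,0,-0.7,0,0.1],[0,0,-0.35,0,0.1],[0,0,0,0,0.1],[0,0,0,0,0.1]]]'

```text
time_s: 55.9
position: [0.456, 0.3104, 0.0892]
tcp_rot: [[-0.999, -0.046, 0.001], [-0.046, 0.999, 0.0], [-0.001, 0.0, -1.0]]
force: [-0.2, 0.2, 0.4]
opening: 0.45
```

```bash
python3 - <<'E'
from h import *
heft(3); snap('wrist','w30')
E
```

```text
heft t 56.05 pos [0.4565 0.3103 0.0899] open 0.45 F [0.19 0.31 0.11] sd [0.43 0.42 0.26] tau2,3 [ 3.000e-02 -4.132e+01 -1.000e+01 -0.000e+00  9.000e-02  0.000e+00] mom [-0.01  0.01 -0.04]
```

View pics/w30.png

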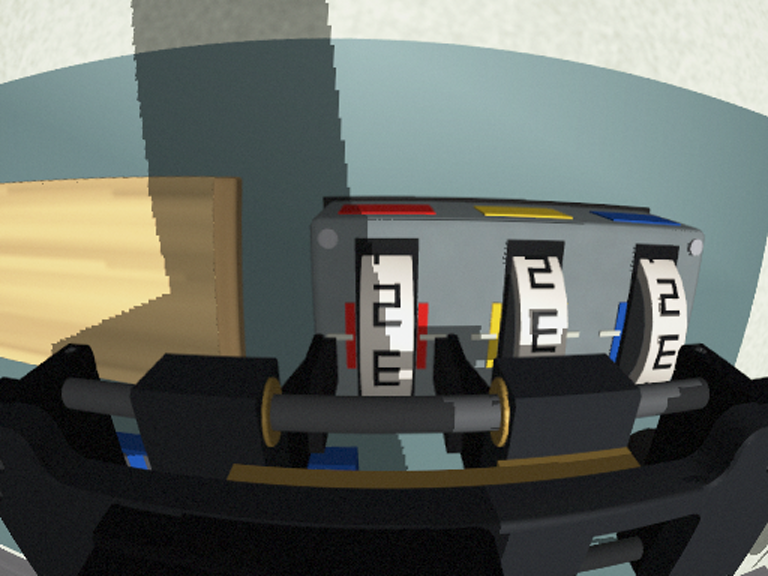

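Centred on the red wheel (386,320). Next I grip it and roll it about 6°.

>>> send_rows --plan '[[[-0.02,0,-0.05,0,0.1],[0,0,0,0,0.1],[0,0,0,0,1],[0,0,0,0,1],[0,0,0,0,1],[0,0,0,0,1],[-0.11,-0.005,0,0,1],[-0.11,-0.005,0,0,1],[0,0,0,0,1],[0,0,0,0,1],[0,0,0,0,0.1],[0,0,0,0,0.1],[0,0,0,0,0.1]]]'

```text
time_s: 57.4
position: [0.4476, 0.3091, 0.087]
tcp_rot: [[-0.999, -0.045, -0.002], [-0.045, 0.999, -0.001], [0.002, -0.001, -1.0]]
force: [-0.3, 0.2, -0.4]
opening: 0.405
```

>>> send_rows --plan '[[[0,0,1,0,0.1],[0,0,1,0,0.1],[0.8,0.5,1,0,0.1],[0.8,0.5,1,0,0.1],[0.8,0.5,0.1,0,0.1],[0.2,0.5,0,0,0.1],[0,0,0,0,0.1],[0,0,0,0,0.1],[0,0,0,0,0.1]]]'

```text
time_s: 58.3
position: [0.525, 0.3685, 0.2094]
tcp_rot: [[-0.999, -0.045, -0.003], [-0.045, 0.999, -0.002], [0.003, -0.001, -1.0]]
force: [0.1, -0.0, -0.5]
opening: 0.445
```

```bash
python3 - <<'E'
from h import *
imaging.capture('side')
s=bot.read_state(); d=imaging.capture('wrist'); print(s['time_s'],s['position'])
unwrap(d,s,'u5')
cv2.imwrite('pics/w31c.png',cv2.resize(d['img'][30:190,150:350],None,fx=3.6,fy=3.6,interpolation=cv2.INTER_CUBIC))
E
```

```text
58.35 [0.52530088 0.36860538 0.20961714]
```

View pics/u5.png

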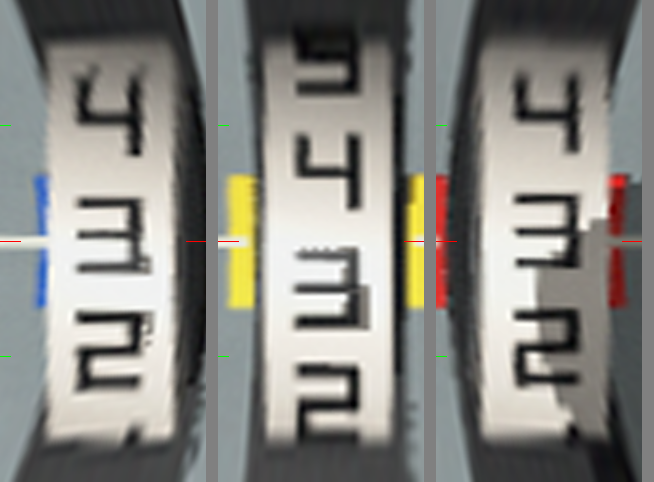

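View pics/w31c.png

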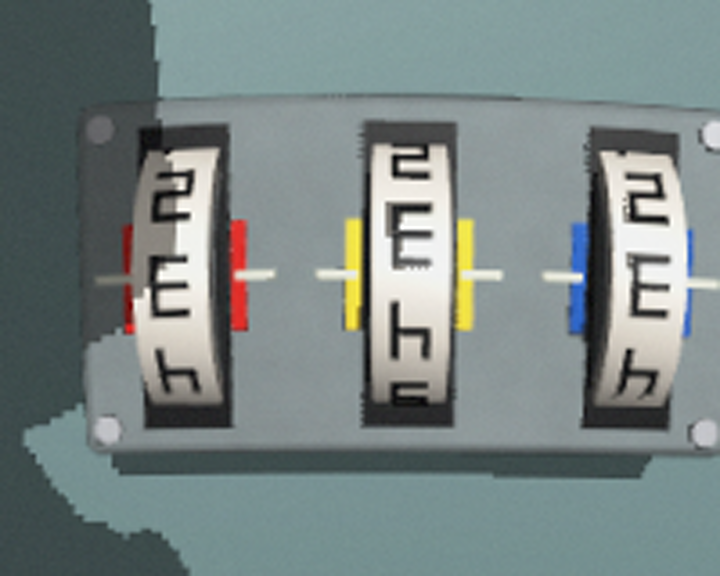

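>>> send_rows --plan '[[[-0.78,-0.65,0,0,0.1],[-0.78,-0.65,0,0,0.1],[-0.78,-0.65,0,0,0.1],[0,0,-1,0,0.1],[0,0,-1,0,0.1],[0,0,-1,0,0.1],[0,0,-0.7,0,0.1],[0,0,-0.35,0,0.1],[0,0,0,0,0.1],[0,0,-0.03,0,0.1],[0,0,0,0,1],[0,0,0,0,1],[0,0,0,0,1],[0,0,0,0,1],[-0.11,-0.005,0,0,1],[-0.11,-0.005,0,0,1],[0,0,0,0,1],[0,0,0,0,1],[0,0,0,0,0.1],[0,0,0,0,0.1]]]'

```text
time_s: 60.4
position: [0.4493, 0.3107, 0.0877]
tcp_rot: [[-0.999, -0.045, -0.001], [-0.045, 0.999, 0.0], [0.001, 0.0, -1.0]]
force: [-0.1, -1.5, 0.7]
opening: 0.335
```

>>> send_rows --plan '[[[0,0,0,0,0.1],[0,0,1,0,0.1],[0,0,1,0,0.1],[0.8,0.5,1,0,0.1],[0.8,0.5,1,0,0.1],[0.8,0.5,0.1,0,0.1],[0.2,0.5,0,0,0.1],[0,0,0,0,0.1],[0,0,0,0,0.1],[0,0,0,0,0.1]]]'

```text
time_s: 61.4
position: [0.5262, 0.3699, 0.2099]
tcp_rot: [[-0.999, -0.045, -0.003], [-0.045, 0.999, -0.001], [0.003, -0.001, -1.0]]
force: [-0.4, -0.8, -1.0]
opening: 0.455
```

```bash
python3 - <<'E'
from h import *
imaging.capture('side')
s=bot.read_state(); d=imaging.capture('wrist'); print(s['time_s'],s['position'])
unwrap(d,s,'u6')
cv2.imwrite('pics/w32c.png',cv2.resize(d['img'][30:190,150:350],None,fx=3.6,fy=3.6,interpolation=cv2.INTER_CUBIC))
E
```

```text
61.45 [0.52644194 0.36991966 0.21013783]
```

View pics/u6.png

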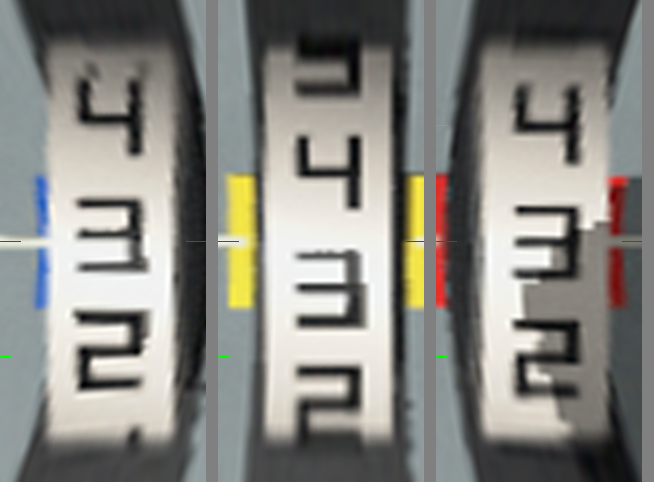

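>>> send_rows --plan '[[[-0.8,0.6,0.5,0,-0.2],[-0.9,0.6,0.5,0,-0.2],[-0.9,0.6,0,0,-0.2],[-0.9,0.6,0,0,-0.2],[-0.9,0.6,0,0,-0.2],[-0.9,0.6,0,0,-0.2],[-0.9,0.6,0,0,-0.2],[-0.9,0.6,0,0,-0.2],[-0.9,0.6,0,0,-0.2],[-0.9,0.6,0,0,-0.2],[-0.9,0.6,0,0,-0.2],[-0.9,0.6,0,0,-0.2],[0,0,0,0,-0.2],[0,0,0,0,-0.2]]]'

```text
time_s: 62.9
position: [0.2062, 0.5863, 0.2406]
tcp_rot: [[-0.999, -0.047, 0.0], [-0.047, 0.999, -0.001], [-0.0, -0.001, -1.0]]
force: [0.3, 0.2, 0.6]
opening: 0.603
```

```bash
python3 - <<'E'
from h import *
s=bot.read_state(); print(s['time_s'],s['position'])
snap('top','t33',(80,40,400,240),2.45)
snap('side','s33',(190,60,400,340),2.1)
for c in ('top','side'):
    print(c,pr(mark_of(c,'unit_a'),.25))
    for n in ['collar_1','oil_bottle','screwdriver','tape_roll','carton']: print(n,pr(mark_of(c,n),.3))
E
```

```text
62.9 [0.20621687 0.58630689 0.24064818]
top [(0.91, [0.638, -0.261, 0.002]), (0.86, [0.629, -0.088, 0.005]), (0.81, [0.627, 0.266, 0.006]), (0.79, [0.645, 0.077, 0.004]), (0.7, [0.633, -0.174, 0.005]), (0.63, [0.634, 0.174, 0.004])]
collar_1 [(0.61, [0.575, 0.513, 0.001]), (0.47, [0.685, 0.003, -0.001])]
oil_bottle [(0.49, [0.573, -0.56, 0.003])]
screwdriver [(0.5, [0.662, 0.452, -0.001]), (0.36, [0.442, 0.434, 0.086])]
tape_roll [(0.43, [0.775, 0.084, 0.002]), (0.42, [0.572, -0.562, 0.001]), (0.41, [0.637, -0.263, 0.005])]
carton [(0.78, [0.637, -0.45, -0.002])]
side [(0.96, [0.637, -0.176, 0.004]), (0.93, [0.633, -0.258, 0.003]), (0.84, [0.626, -0.084, 0.006]), (0.8, [0.648, 0.081, 0.005]), (0.78, [0.633, 0.172, 0.005]), (0.56, [0.632, 0.271, 0.006])]
collar_1 [(0.53, [0.576, 0.509, -0.003]), (0.49, [0.684, -0.0, 0.0])]
oil_bottle [(0.85, [0.574, -0.56, -0.001]), (0.57, [0.63, -0.165, 0.005])]
screwdriver [(0.68, [0.661, 0.444, -0.002]), (0.5, [0.633, -0.261, 0.004])]
tape_roll [(0.56, [0.773, 0.085, 0.002])]
carton [(0.74, [0.638, -0.449, 0.004])]
```

View pics/t33.png

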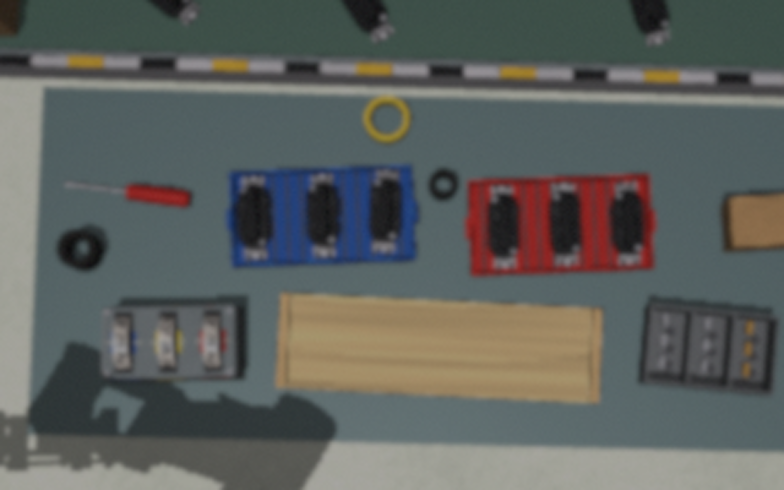

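View pics/s33.png

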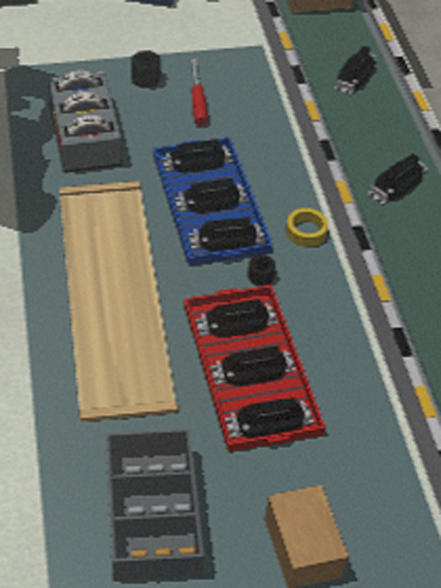

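All six units lie flat in the trays, the board is empty, and the bystanders are where they were. I'm handing in.

```bash
python3 - <<'E'
from h import *
print(bot.hand_in())
E
```

```text
the job is handed in; nothing more can be done
None
```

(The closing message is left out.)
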